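# Clamp and roll-seal pill cards at a dispensary counter

### The arm

A 6-joint arm with a two-finger parallel gripper is mounted at the origin on the work surface. World frame = base frame: x ahead of the robot, y to its left, z up, the work surface at z = 0. Lengths are in m, angles in degrees, forces in N, time in s.
With the tool pointing down it reaches from about 0.3 to 0.75 m from the base axis. Payload 8.5 kg.
Tool frame: the origin (TCP) lies midway between the tips of the shut fingers; the grasp point (between the pads) lies 19 mm behind it (env.hold_point_z is the distance from the TCP to the grasp point, in m); z points along the fingers, y is the line along which they close (so a half turn about z gives the same grasp; the last joint's range is limited). The gripper opens to 85 mm and grips with 20 to 120 N. Pads are 22 mm wide; open, the fingers measure 114 mm over their backs; the gripper's body (76 mm by 85 mm) begins 54 mm behind the grasp point. The pads swing forward as they close: fully open they stand 13 mm farther back than shut.
Start: joints at [57.852, 21.807, 74.336, -0, 83.858, -12.336], TCP at [0.186, 0.517, 0.231] pointing down, gripper open.
Joint ranges: [-178.18, 178.18], [-50.72, 133.34], [12.68, 142.11], [-81.47, 261.47], [9.98, 163.14], [-165.26, 165.26]. Speed limits (degrees/s): [136.94, 136.94, 180, 180, 180, 180].

### API

Orientations are given as a 3x3 rotation matrix whose columns are the frame's x, y, z axes.
In Python, from rig import observe, get_image, camera_info, env gives the robot as it stands.
- The arm moves only by the tool drive_tool, never from a script. Its arguments are lists of equal length, an entry for each row: "offset": the shift along the tool's x, y, z in units of 40 mm (1.0 is 40 mm), a list of three; "turn": the turn, a rotation vector about the tool's x, y, z in units of 6 degrees (1.0 is 6 degrees), a list of three; "hand": the opening, from 0 (shut) to 1 (fully open). A call has exactly 10 rows; each row shifts and turns the commanded pose from where the row before left it, along the tool's axes as they then stand; what a row does not reach is not made up. A row lasts 1/8 s, in which the tool goes at most 62.5 mm and 10.7 degrees, less where a joint would pass 70% of its speed; a pose out of reach is approached as far as the arm can. A call is refused whole if a number of a shift passes 1 or a number of a turn 1, either way. A call with a gripper value outside its range is refused whole. The fingers move at their own pace and stop on an object; "newtons" is the grip in N (left out, the last holds). Time passes only in rows, so rows that do not move let the fingers close, or fill a call up. It gives the time, the measured TCP pose, the force, the opening and the grip force at its end, in the units of the state.
- observe(): the state, without advancing time (a new reading comes with each control period).
- get_image(name): name is "side" or "top" or "wrist"; returns the picture (420x560x3 uint8, blue, green, red); there is no depth.
- camera_info(name): a dict with "fx", "fy", "cx", "cy" (pixels), "world_to_cam" (4x4, takes a point from world to camera coordinates). Camera axes: x right, y down, z forward; pixel columns grow to the right and rows downward; lengths in m; the calibration is good to about 2 mm. The wrist camera is an equidistant fisheye: a pixel r from the principal point sees the ray r / f radians off the axis. A picture is of the moment at which its call begins: read the wrist's pose just before it. camera_info takes no time and is no camera call; for the wrist camera it gives the pose at the moment of the call.
- env.close_job(): hands the job in; it is judged then, once.
The state is a dict: "time_s": time; "q": joint angles; "qvel": joint speeds; "joint_efforts": joint torques, N m; "position": TCP position; "tool_rot": TCP orientation; "ft_force": force on the tool from outside, world axes, zero at the start; "wrist_torque": the same for the moment, N m; "grip_width": finger opening in m; "gripper_force": force on a finger pad.
Only numpy, scipy, OpenCV 4.12 (cv2) and the standard library are available. Lean on these libraries where they do the work, as an engineer would, in place of code of your own. Each camera call takes 0.05 s, during which the arm holds its last target. There are 200 camera calls.

### The job

Seal the pill cards that lie on the counter mat: swing the half-shut cam lever of the sealing jig fully open, lay every card strips up in the jig, side by side and square across between its two bars, then swing the lever its full quarter turn to locked so that the bars draw together and grip all the cards; only then roll each clamped card from end to end with the sprung hand roller, bearing down steadily, until both its foil strips are pressed home. Leave the cam locked with the cards gripped, stand the roller upright on its cork pad again, press the strips with nothing but the roller, and do not disturb the other things on the counter.

Things in the scene. Friction and masses are not known exactly. Their poses are not given: they have to be found in the camera images.
- jig: Fixed aluminium sealing jig: plate 150 (x) by 300 (y) by 6 mm, origin under its centre, z up. Two low steel bars (16 mm wide, tops 16 mm up) run along y from -145 to +145 mm; cards lie on the plate between them, long axis along x. Open, the channel spans x = -50 to +50 mm: put card centres at x = 0, z = 12 mm (mid tray), e.g. at y = -105, -35, 35, 105 mm. The ends are open.
- bar (a joint): Slide of the near clamp bar along the jig's +x, driven only by the cam. 0: open, inner face at x = -50 mm. The far bar is fixed, inner face at x = +50 mm. With the cam locked this bar has moved 10.4 mm and squeezes the 90 mm long cards, which it slides along to centres near x = +5 mm.
- cam (a joint): Cam lever angle (rad) about a vertical pivot at x = -8, y = -165 mm of the jig. 0: open, lever along the jig's -y. Turns counter-clockwise seen from above to 1.571: locked, lever along the jig's +x. Found half shut (0.6 to 1.3); stays where left; takes about 5 to 10 N at the knob, most near the end.
- cam_knob (a point): Centre of the upright black round knob at the lever's end: 14 mm diameter, 40 mm tall (18 to 58 mm above the counter), 50 mm from the pivot; this point is 40 mm above the counter. Pinch or push it and follow the arc.
- pad (a point): Centre of the roller's cork pad, 95 (x) by 75 (y) mm, level with the top of the fixed dark rubber mat (3 mm above the counter), at the mat's +y side; its axes are the mat's. The mat is 270 by 350 mm, its centre 118 mm towards -y from here. The cards start on the mat, flat, strips up, apart from one another.
- roller_grip (a point): Centre of the hand roller's wooden grip block, 38 (x) by 26 (y) by 26 (z) mm; 60 mm above what the drums stand on. The block slides down towards the drums on a spring: 3 N starts it, then 1 N more per mm, 12 mm at most (the drums also bear the roller's weight, about 3.5 N). Axes are the roller's.
- roller_base (a point): Point midway between the roller's two drums at the level of their undersides; z up, x the way it rolls. Drums: steel, 24 mm diameter, 42 mm long along y, axles at x = -16 and +16 mm, turning freely. Carriage above them 54 by 51 mm, its top 33 mm up. Stands by itself.
- card1_mid (a point): A pill card, all alike: a white plastic tray 90 (x) by 44 (y) by 12 (z) mm, this point at the tray's centre, 6 mm above its underside. Two foil strips, one at each end (centres at x = -31 and +31 mm, each 22 by 36 mm), stand 3 mm above the tray's top; each is pressed down with about 2 N and stays down. Grip the tray across its 44 mm sides. Absent in some runs.
- card1_strip1 (a joint): How far strip 1 (at x = -31 mm) of card 1 is pressed down: 0 standing proud, 0.0026 m home.
- card1_strip2 (a joint): How far strip 2 (at x = 31 mm) of card 1 is pressed down: 0 standing proud, 0.0026 m home.
- card2_mid (a point): Another pill card like card1. Absent in some runs.
- card2_strip1 (a joint): How far strip 1 (at x = -31 mm) of card 2 is pressed down: 0 standing proud, 0.0026 m home.
- card2_strip2 (a joint): How far strip 2 (at x = 31 mm) of card 2 is pressed down: 0 standing proud, 0.0026 m home.
- card3_mid (a point): Another pill card like card1. Absent in some runs.
- card3_strip1 (a joint): How far strip 1 (at x = -31 mm) of card 3 is pressed down: 0 standing proud, 0.0026 m home.
- card3_strip2 (a joint): How far strip 2 (at x = 31 mm) of card 3 is pressed down: 0 standing proud, 0.0026 m home.
- card4_mid (a point): Another pill card like card1. Absent in some runs.
- card4_strip1 (a joint): How far strip 1 (at x = -31 mm) of card 4 is pressed down: 0 standing proud, 0.0026 m home.
- card4_strip2 (a joint): How far strip 2 (at x = 31 mm) of card 4 is pressed down: 0 standing proud, 0.0026 m home.
- stamp1: Bystander: wooden rubber stamp, 50 by 34 mm, 58 mm tall; origin at the centre of its underside. Leave it alone.
- stamp2: Bystander: second wooden stamp, like stamp1; origin at the centre of its underside. Leave it alone.
- inkpad: Bystander: black ink pad 75 by 110 by 14 mm; origin at the centre of its underside. Leave it alone.
- pillbottle: Bystander: small amber pill jar, 42 mm diameter, 58 mm tall, on the mat; origin at the centre of its underside. Leave it alone.
- eyedrops: Bystander: small white bottle, 32 mm diameter, 50 mm tall, on the mat; origin at the centre of its underside. Leave it alone.
Things that resemble listed ones, but are neither listed nor needed, are in the scene too. What is shaped like the part that bears card2_mid but green is not meant.

How it is judged:
By the outcome, as a careful person would: the job done as asked, in the order asked, and still so for the second after the job is handed in, with the robot touching nothing.
Of card1, card2, card3, card4 only 2 to 4 are there at a start; the rules pass over those that are not, and their reading is None.
At some moment in a run one of card1, card2, card3, card4, roller may be knocked a few centimetres aside while the robot is not near it.
Once in a run the grip may slacken for a moment while it holds something.
It also fails if it takes over 210 s, if anything falls off the work surface, if the arm or the gripper's body presses on something with over 40 N, if the wrist force passes 120 N, or if a joint passes its speed limit or range.

## Working session

There is one attempt and no reset: what is moved stays moved. The work goes in short steps, Python scripts to look and compute and a tool call to move; the robot and the scene stay as the last step left them, time stands still between calls to the robot, and variables do not carry over. Pictures are saved under pics/ and viewed, at most 14 in all, crops included, and the job is handed in when it is done.

Besides the shell and the picture viewer there is one more tool, called after "Request:" as name(argument=value, ...), one argument or row to a line, values as JSON. drive_tool: Moves the arm, as the interface text tells. Its arguments: {"type":"object","properties":{"offset":{"type":"array"},"turn":{"type":"array"},"hand":{"type":"array"},"newtons":{"type":"number"}},"required":["offset","turn","hand"]}

```bash
ls; mkdir -p pics
python3 - <<'E'
from rig import observe,get_image,camera_info,env
import cv2
s=observe();print(s['time_s'],s['position'],s['tool_rot'],s['grip_width'],env.hold_point_z)
for n in('top','side','wrist'):
    i=camera_info(n);print(n,{k:v for k,v in i.items()})
    cv2.imwrite(f'pics/{n}0.png',get_image(n))
E
```

```text
pics
0.0 [0.18624071 0.51719106 0.23071925] [[-9.40818374e-01  3.38910324e-01 -7.61310458e-04]
 [ 3.38911047e-01  9.40817619e-01 -1.22910176e-03]
 [ 2.99699018e-04 -1.41437804e-03 -9.99998955e-01]] 0.08564867377731016 0.0187
top {'fx': 480.88153879849875, 'fy': 480.88153879849875, 'cx': 279.9076845257594, 'cy': 209.91210816685157, 'world_to_cam': array([[ 0.01634167, -0.99983133, -0.00838249, -0.06045709],
       [-0.98275863, -0.01451729, -0.18432233,  0.55542984],
       [ 0.18416955,  0.0112501 , -0.9828301 ,  1.0928842 ],
       [ 0.        ,  0.        ,  0.        ,  1.        ]])}
side {'fx': 500.35417657247075, 'fy': 500.35417657247075, 'cx': 282.20014661921886, 'cy': 208.53911876400545, 'world_to_cam': array([[ 0.76097248, -0.64865296,  0.01304724, -0.46959775],
       [-0.44234133, -0.53343791, -0.72095641,  0.25384054],
       [ 0.4746104 ,  0.54285665, -0.69285758,  1.15634272],
       [ 0.        ,  0.        ,  0.        ,  1.        ]])}
wrist {'fx': 325.19226210127806, 'fy': 325.19226210127806, 'cx': 275.8914378006933, 'cy': 206.3207459849704, 'world_to_cam': array([[ 3.38574517e-01,  9.40939309e-01, -7.16416457e-04,
        -5.51399132e-01],
       [ 8.97136628e-01, -3.22583381e-01,  3.01804295e-01,
        -3.94299464e-02],
       [ 2.83748420e-01, -1.02825967e-01, -9.53369632e-01,
         3.79275157e-01],
       [ 0.00000000e+00,  0.00000000e+00,  0.00000000e+00,
         1.00000000e+00]])}
```

View pics/top0.png

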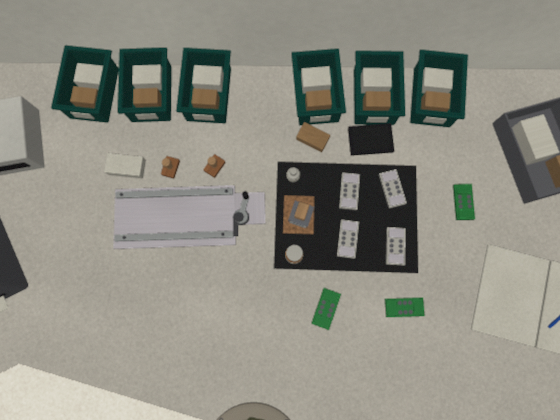

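View pics/side0.png

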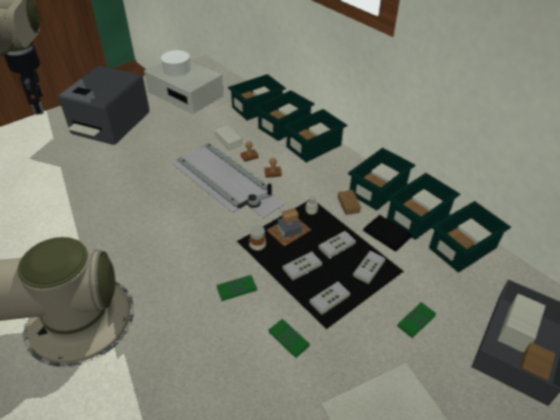

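The top view shows white cards on the mat at (349,191), (392,188), (347,239) and (396,246). The roller is on its cork pad at about (301,212), the jig is at x 115–235, y 185–247, and the cam hub is near (241,215) with its knob near (245,195).

Possible look-alikes:
- Green cards at (326,308), (405,307) and (464,202): wrong colour.
- White box at (125,165): off the mat.
- Wooden blocks at (313,137), (170,166) and (214,165): stamps or similar, not the roller.

I choose the four white cards on the black mat and will check them in one close crop.

```bash
cat > h.py <<'E'
import numpy as np,cv2,json
from rig import observe,get_image,camera_info,env
def ray(i,u,v,fish=False):
    M=i['world_to_cam'];R=M[:3,:3];C=-R.T@M[:3,3]
    a=np.array([(u-i['cx'])/i['fx'],(v-i['cy'])/i['fy']])
    if fish:
        r=np.hypot(*a);d=np.array([*(a*np.sinc(r/np.pi)),np.cos(r)])
    else: d=np.array([*a,1.])
    return C,R.T@d
def plane(i,u,v,z,fish=False):
    C,d=ray(i,u,v,fish);return (C+d*(z-C[2])/d[2])[:2]
def proj(i,p,fish=False):
    M=i['world_to_cam'];c=M[:3,:3]@np.asarray(p,float)+M[:3,3]
    if fish:
        t=np.arctan2(np.hypot(c[0],c[1]),c[2]);n=np.hypot(c[0],c[1])
        a=c[:2]/n*t
    else:a=c[:2]/c[2]
    return np.array([i['cx']+i['fx']*a[0],i['cy']+i['fy']*a[1]])
def rects(img,mask,i,z,fish,lo,hi):
    out=[]
    cs,_=cv2.findContours(mask,cv2.RETR_EXTERNAL,cv2.CHAIN_APPROX_NONE)
    for c in cs:
        if cv2.contourArea(c)<30: continue
        w=np.array([plane(i,*p[0],z,fish) for p in c],np.float32)
        (x,y),(a,b),t=cv2.minAreaRect(w*1000)
        if a<b: a,b,t=b,a,t+90   # t = angle of the long side
        if lo<a*b<hi:
            uv=c[:,0].mean(0)
            out.append((round(x/1000,4),round(y/1000,4),round(a,1),round(b,1),round((t+90)%180-90,1),uv.round(0).tolist()))
    return out
E
python3 - <<'E'
from h import *
im=cv2.imread('pics/top0.png');i=camera_info('top')
hsv=cv2.cvtColor(im,cv2.COLOR_BGR2HSV)
m=((hsv[...,2]>110)&(hsv[...,1]<70)).astype(np.uint8)*255
m2=np.zeros_like(m);m2[160:275,325:420]=m[160:275,325:420]
m2=cv2.morphologyEx(m2,cv2.MORPH_CLOSE,np.ones((5,5)))
for r in rects(im,m2,i,.017,False,1000,9000):print('card',r)
mk=(hsv[...,2]<45).astype(np.uint8)*255;
for n,z in (('mat',.003),):
    for r in rects(im,mk,i,z,False,20000,200000):print(n,r)
# jig corners guess
print('plate px->world', [plane(i,u,v,.006).round(4).tolist() for u,v in((116,190),(115,247),(237,185),(237,243))])
print('hub',plane(i,241,215,.02),'knob',plane(i,245,195,.058))
c=im[150:275,105:425];cv2.imwrite('pics/c1.png',cv2.resize(c,(800,312),interpolation=cv2.INTER_CUBIC))
c=im[170:260,215:325];cv2.imwrite('pics/c2.png',cv2.resize(c,(733,600),interpolation=cv2.INTER_CUBIC))
E
```

```text
card (0.4793, -0.3323, 90.5, 44.7, -3.2, [396.0, 246.0])
card (0.4952, -0.2167, 90.5, 44.6, -6.9, [348.0, 238.0])
card (0.6141, -0.2217, 90.6, 44.9, -4.8, [349.0, 191.0])
mat (0.5529, -0.2149, 345.3, 265.2, 89.1, [346.0, 218.0])
plate px->world [[0.6094, 0.3596], [0.4665, 0.3508], [0.6266, 0.0571], [0.4809, 0.0523]]
hub [0.54813586 0.04338115] knob [0.58995184 0.03181157]
```

View pics/c1.png

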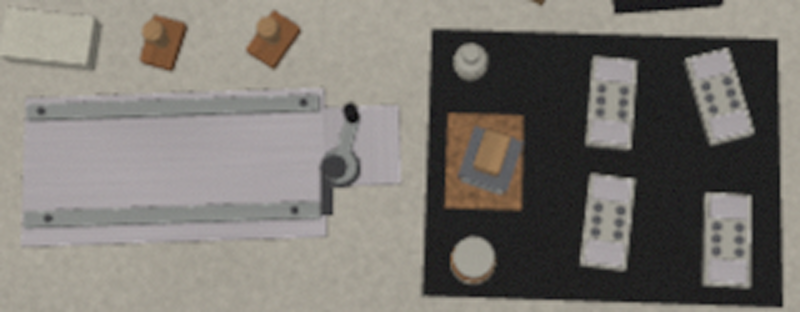

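View pics/wrist0.png

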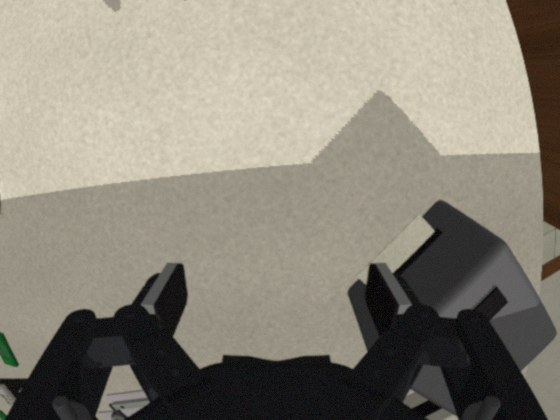

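The crop confirms four white pill cards on the mat, the roller on cork, and the black knob at crop (350,112), which is top pixel (245,195). The wrist view shows open counter only. Next I move over to the jig and mat for a close wrist view.

Request:
drive_tool(
  offset=[
    [0, 0, -0.2],
    [0, 0, -0.2],
    [0, 0, -0.2],
    [0, 0, -0.2],
    [-0.85, -1, 0],
    [-0.85, -1, 0],
    [-0.85, -1, 0],
    [-0.85, -1, 0],
    [-0.85, -1, 0],
    [-0.85, -1, 0],
  ],
  turn=[
    [0, 0, -0.95],
    [0, 0, -0.95],
    [0, 0, -0.95],
    [0, 0, -0.95],
    [0, 0, 0],
    [0, 0, 0],
    [0, 0, 0],
    [0, 0, 0],
    [0, 0, 0],
    [0, 0, 0],
  ],
  hand=[1, 1, 1, 1, 1, 1, 1, 0.5, 0.5, 0.5],
  newtons=40,
)

```text
time_s: 1.4
position: [0.4035, 0.287, 0.2632]
tool_rot: [[-0.999, -0.052, -0.0], [-0.052, 0.999, -0.0], [0.0, -0.0, -1.0]]
ft_force: [-0.2, -0.3, 0.1]
grip_width: 0.0428
gripper_force: 0.0
```

Request:
drive_tool(
  offset=[
    [-0.73, -0.9, 0],
    [-0.73, -0.9, 0],
    [-0.73, -0.9, 0],
    [-0.73, -0.9, 0],
    [-0.73, -0.9, 0],
    [-0.73, -0.9, 0],
    [-0.73, -0.9, 0],
    [0, 0, 0],
    [0, 0, 0],
    [0, 0, 0],
  ],
  turn=[
    [0, 0, 0],
    [0, 0, 0],
    [0, 0, 0],
    [0, 0, 0],
    [0, 0, 0],
    [0, 0, 0],
    [0, 0, 0],
    [0, 0, 0],
    [0, 0, 0],
    [0, 0, 0],
  ],
  hand=[0.5, 0.5, 0.5, 0.5, 0.5, 0.5, 0.5, 0.5, 0.5, 0.5],
)

```text
time_s: 2.65
position: [0.6194, 0.0483, 0.2636]
tool_rot: [[-0.999, -0.053, 0.0], [-0.053, 0.999, 0.0], [-0.0, 0.0, -1.0]]
ft_force: [0.7, -0.5, -0.7]
grip_width: 0.0427
gripper_force: 0.0
```

Run:
```python
from h import *
s=observe();print(s['time_s'],s['position'],s['tool_rot'].round(4),s['grip_width'],s['ft_force'])
i=camera_info('wrist');np.save('wi.npy',i,allow_pickle=True)
im=get_image('wrist');cv2.imwrite('pics/w1.png',im)
for n,p in dict(knob=(.590,.032,.058),hub=(.548,.043,.02),pad=(.555,-.097,.003),c1=(.479,-.332,.018)).items():print(n,proj(i,p,True))
```

```text
2.65 [0.6193757  0.04829776 0.26357906] [[-9.986e-01 -5.330e-02  1.000e-04]
 [-5.330e-02  9.986e-01  1.000e-04]
 [-1.000e-04  1.000e-04 -1.000e+00]] 0.04267899543416339 [ 0.71910616 -0.54173735 -0.72585676]
knob [260.60150346 149.44309069]
hub [273.14012879 110.55245326]
pad [163.08011831 113.78492486]
c1 [20.56166532 71.54539995]
```

View pics/w1.png

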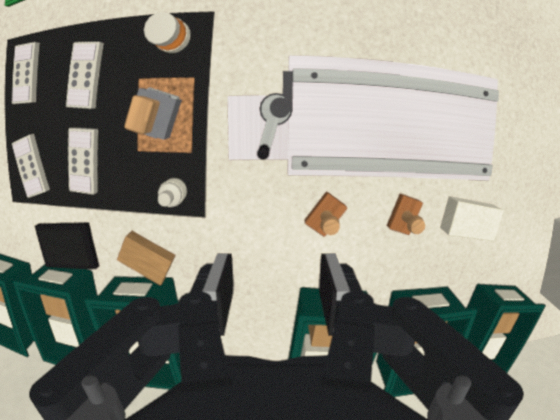

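Run:
```python
from h import *
im=cv2.imread('pics/w1.png');i=np.load('wi.npy',allow_pickle=True).item()
P=lambda u,v,z:plane(i,u,v,z,True)
f1,f2=P(304,164,.016),P(485,170,.016);n1,n2=P(314,75,.016),P(486.5,94,.016)
for a,b in((f1,f2),(n1,n2)):
    d=b-a;print(a.round(4),b.round(4),'L',np.hypot(*d).round(4),'yaw',np.degrees(np.arctan2(-d[0],d[1])).round(2))
for n,(u,v) in dict(a=(289,57),b=(288,175),c=(497,80),d=(491,180)).items():print(n,P(u,v,.006).round(4))
print('hub',P(276,108,.03),'knobtop',P(263.5,152.5,.058),'knob2',P(263.5,152.5,.055))
hsv=cv2.cvtColor(im,cv2.COLOR_BGR2HSV)
m=((hsv[...,2]>130)&(hsv[...,1]<70)).astype(np.uint8)*255
k=np.zeros_like(m);k[30:205,12:125]=m[30:205,12:125];k=cv2.morphologyEx(k,cv2.MORPH_CLOSE,np.ones((5,5)))
for r in rects(im,k,i,.017,True,1000,9000):print('card',r)
cv2.imwrite('pics/w1c.png',cv2.resize(im[40:190,120:300],(720,600),interpolation=cv2.INTER_CUBIC))
```

```text
[0.6106 0.0839] [0.5968 0.3452] L 0.2617 yaw 3.03
[0.5021 0.0887] [0.4907 0.3307] L 0.2422 yaw 2.69
a [0.4808 0.0584]
b [0.6276 0.0657]
c [0.4651 0.3559]
d [0.6119 0.3682]
hub [0.54475037 0.04616474] knobtop [0.59317902 0.03526847] knob2 [0.59361218 0.03517877]
card (0.6222, -0.3213, 89.7, 52.8, 15.0, [30.0, 166.0])
card (0.6152, -0.2167, 90.4, 49.2, -5.2, [82.0, 160.0])
card (0.4973, -0.2115, 89.4, 49.6, -6.6, [84.0, 74.0])
card (0.4815, -0.3252, 89.5, 52.1, -2.3, [24.0, 73.0])
```

View pics/w1c.png

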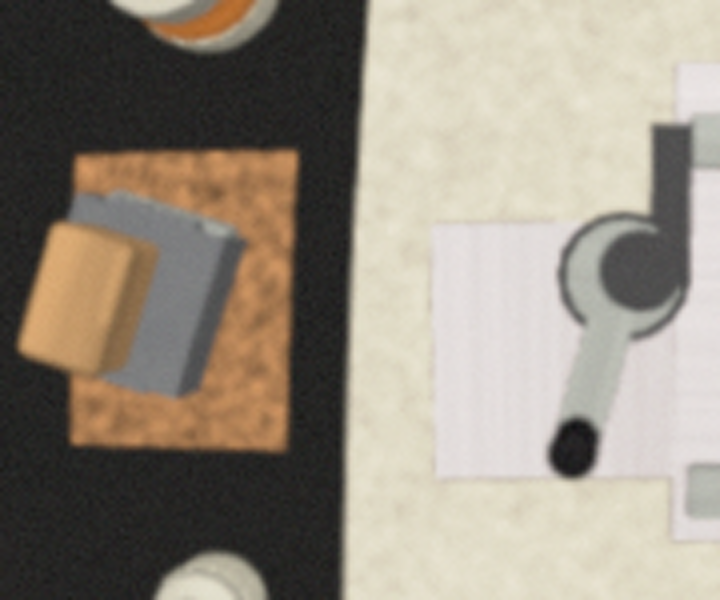

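Request:
drive_tool(
  offset=[
    [0.18, -0.08, 0.9],
    [0.18, -0.08, 0.9],
    [0.18, -0.09, 0.9],
    [0.18, -0.09, 0.9],
    [0, 0, 0],
    [0, 0, 0],
    [0, 0, 0],
    [0, 0, 0],
    [0, 0, 0],
    [0, 0, 0],
  ],
  turn=[
    [0, 0, 0],
    [0, 0, 0],
    [0, 0, 0],
    [0, 0, 0],
    [0, 0, 0],
    [0, 0, 0],
    [0, 0, 0],
    [0, 0, 0],
    [0, 0, 0],
    [0, 0, 0],
  ],
  hand=[0.5, 0.5, 0.5, 0.5, 0.5, 0.5, 0.5, 0.5, 0.5, 0.5],
)

```text
time_s: 3.95
position: [0.5919, 0.0323, 0.1195]
tool_rot: [[-0.999, -0.052, 0.0], [-0.052, 0.999, -0.0], [-0.0, -0.0, -1.0]]
ft_force: [-0.6, 0.3, 0.0]
grip_width: 0.0423
gripper_force: 0.0
```

Run:
```python
from h import *
s=observe();print(s['time_s'],s['position'])
i=camera_info('wrist');np.save('wi.npy',i,allow_pickle=True)
im=get_image('wrist');cv2.imwrite('pics/w2.png',im)
for n,p in dict(knob=(.5915,.0335,.058),hub=(.546,.045,.02)).items():print(n,proj(i,p,True))
```

```text
3.95 [0.59187935 0.03228036 0.11945756]
knob [275.29251201 222.68711756]
hub [293.91190426 148.32251979]
```

View pics/w2.png

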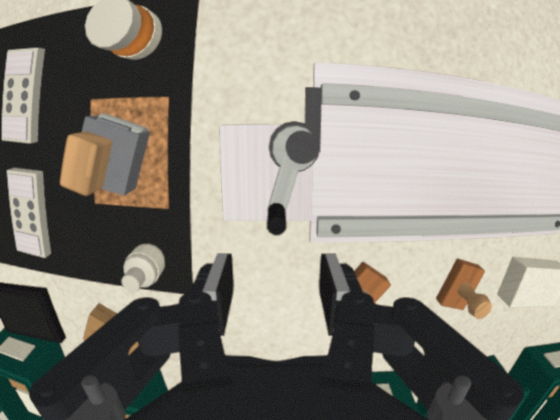

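Run:
```python
from h import *
i=np.load('wi.npy',allow_pickle=True).item()
P=lambda u,v,z:plane(i,u,v,z,True).round(4)
print(P(315,64,.006),P(311,241,.006),'scr',P(354,95,.016),P(336,228,.016),P(557,224,.016),'knob',P(277,226,.058),'hub',P(294,148,.025),P(294,148,.018))
```

```text
[0.4799 0.0583] [0.6262 0.066 ] scr [0.5021 0.0883] [0.6094 0.0843] [0.5975 0.3448] knob [0.5938 0.0348] hub [0.5451 0.0447] [0.546  0.0452]
```

Request:
drive_tool(
  offset=[
    [-0.04, 0.06, 0.8],
    [0, 0, 0.8],
    [0, 0, 0.79],
    [0, 0, 0],
    [0, 0, 0],
    [0, 0, 0],
    [0, 0, 0],
    [0, 0, 0],
    [0, 0, 0],
    [0, 0, 0],
  ],
  turn=[
    [0, 0, 0],
    [0, 0, 0],
    [0, 0, 0],
    [0, 0, 0],
    [0, 0, 0],
    [0, 0, 0],
    [0, 0, 0],
    [0, 0, 0],
    [0, 0, 0],
    [0, 0, 0],
  ],
  hand=[0.5, 0.5, 0.5, 0.5, 0.3, 0, 0, 0, 0, 0],
  newtons=40,
)

```text
time_s: 5.25
position: [0.5947, 0.0343, 0.0253]
tool_rot: [[-0.999, -0.052, 0.004], [-0.052, 0.999, -0.001], [-0.004, -0.001, -1.0]]
ft_force: [1.6, -3.6, 6.9]
grip_width: 0.013
gripper_force: 39.4
```

Request:
drive_tool(
  offset=[
    [0.06, -0.164, 0],
    [0.082, -0.154, 0],
    [0.102, -0.141, 0],
    [0.121, -0.126, 0],
    [0.138, -0.107, 0],
    [0.151, -0.087, 0],
    [0.162, -0.065, 0],
    [0.169, -0.042, 0],
    [0.173, -0.018, 0],
    [0.06, 0, 0],
  ],
  turn=[
    [0, 0, 0],
    [0, 0, 0],
    [0, 0, 0],
    [0, 0, 0],
    [0, 0, 0],
    [0, 0, 0],
    [0, 0, 0],
    [0, 0, 0],
    [0, 0, 0],
    [0, 0, 0],
  ],
  hand=[0, 0, 0, 0, 0, 0, 0, 0, 0, 0],
)

```text
time_s: 6.5
position: [0.5497, -0.0052, 0.0254]
tool_rot: [[-0.999, -0.051, 0.009], [-0.051, 0.999, -0.002], [-0.009, -0.003, -1.0]]
ft_force: [8.3, -8.9, 4.0]
grip_width: 0.0124
gripper_force: 39.8
```

Run:
```python
from h import *
s=observe();print(s['position'],s['ft_force'],s['gripper_force'],s['grip_width'],s['wrist_torque'])
```

```text
[ 0.54971092 -0.00517232  0.0254063 ] [ 8.25321534 -8.90355082  4.01742571] 39.81639862060547 0.012402688141898934 [-1.27170267 -1.23339641 -0.12262914]
```

Request:
drive_tool(
  offset=[
    [0.05, -0.03, 0],
    [0.05, -0.03, 0],
    [0, 0, 0],
    [0, 0, 0],
    [0, 0, 0],
    [0, 0, 0],
    [0, 0, -0.5],
    [0, 0, -0.8],
    [0, 0, -0.8],
    [0, 0, -0.5],
  ],
  turn=[
    [0, 0, 0],
    [0, 0, 0],
    [0, 0, 0],
    [0, 0, 0],
    [0, 0, 0],
    [0, 0, 0],
    [0, 0, 0],
    [0, 0, 0],
    [0, 0, 0],
    [0, 0, 0],
  ],
  hand=[0, 0, 0, 0.5, 0.5, 0.5, 0.5, 0.5, 0.5, 0.5],
)

```text
time_s: 7.75
position: [0.5428, -0.0065, 0.1291]
tool_rot: [[-0.999, -0.052, 0.001], [-0.052, 0.999, -0.0], [-0.001, -0.0, -1.0]]
ft_force: [0.0, -0.7, -0.3]
grip_width: 0.0426
gripper_force: 0.0
```

Run:
```python
from h import *
s=observe();print(s['time_s'],s['position'])
i=camera_info('wrist')
im=get_image('wrist');P=lambda u,v,z:plane(i,u,v,z,True).round(4)
piv=(.5455,.0458,.058);a=proj(i,piv,True);print('pivot px',a, 'exp knob', proj(i,(.548,-.0042,.058),True))
g=cv2.inRange(im,(0,0,0),(45,45,45));
n,l,st,c=cv2.connectedComponentsWithStats(g)
for k in range(1,n):
    if 60<st[k,4]<3000:print(st[k],P(*c[k],.045))
cv2.imwrite('pics/w3.png',im)
```

```text
7.75 [ 0.54275191 -0.00652217  0.12911648]
pivot px [346.62495582 225.2515395 ] exp knob [276.50282316 225.39446126]
[269 209  16  29 388] [ 0.5514 -0.004 ]
[320 255  16  74 591] [0.6078 0.0402]
```

View pics/w3.png

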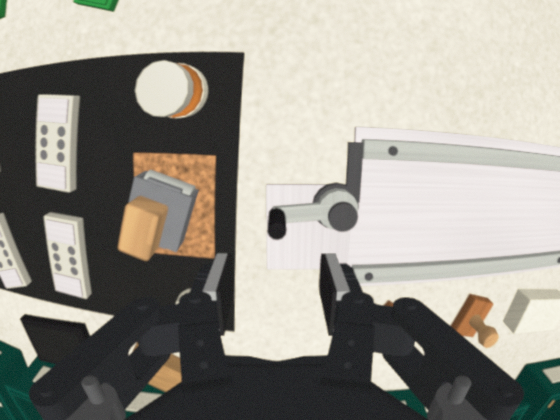

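Run:
```python
from h import *
i=camera_info('wrist')
P=lambda u,v,z:plane(i,u,v,z,True)
a,b=P(393,151,.016),P(369,277,.016);e=np.array([np.cos(.05),np.sin(.05)])
print(a,b,(b-a)@e,'hub',P(338,210,.022),'knobtop',P(277,229,.058),'knob base',P(277,213,.018),'corner',P(356,127,.006))
```

```text
[0.4960226  0.08958836] [0.6141336  0.08588652] 0.1177783805216159 hub [0.54783167 0.04632628] knobtop [ 0.55267841 -0.0038675 ] knob base [ 0.55440486 -0.00367202] corner [0.47982223 0.05814252]
```

Request:
drive_tool(
  offset=[
    [-0.5, 0, 0],
    [-0.5, 0.05, 0],
    [0, 0, 0.8],
    [0, 0, 0.8],
    [0, 0, 0.7],
    [0, 0, 0],
    [0.2, 0, 0],
    [0.15, 0, 0],
    [0.1, 0, 0],
    [0, 0, 0],
  ],
  turn=[
    [0, 0, 0],
    [0, 0, 0],
    [0, 0, 0],
    [0, 0, 0],
    [0, 0, 0],
    [0, 0, 0],
    [0, 0, 0],
    [0, 0, 0],
    [0, 0, 0],
    [0, 0, 0],
  ],
  hand=[0, 0, 0, 0, 0, 0, 0, 0, 0, 0],
)

```text
time_s: 9.05
position: [0.5654, -0.0039, 0.0369]
tool_rot: [[-0.999, -0.052, 0.004], [-0.052, 0.999, -0.001], [-0.004, -0.001, -1.0]]
ft_force: [3.7, -2.3, 0.2]
grip_width: -0.0002
gripper_force: 1.7
```

Request:
drive_tool(
  offset=[
    [0.06, 0, 0],
    [0.06, 0, 0],
    [0.05, 0, 0],
    [0, 0, 0],
    [0, 0, 0],
    [0, 0, 0],
    [0, 0, 0],
    [0, 0, 0],
    [0, 0, 0],
    [0, 0, 0],
  ],
  turn=[
    [0, 0, 0],
    [0, 0, 0],
    [0, 0, 0],
    [0, 0, 0],
    [0, 0, 0],
    [0, 0, 0],
    [0, 0, 0],
    [0, 0, 0],
    [0, 0, 0],
    [0, 0, 0],
  ],
  hand=[0, 0, 0, 0, 0, 0, 0, 0, 0, 0],
)

```text
time_s: 10.3
position: [0.5645, -0.0041, 0.0374]
tool_rot: [[-0.999, -0.051, 0.017], [-0.051, 0.999, -0.001], [-0.017, -0.002, -1.0]]
ft_force: [27.6, 3.4, -12.7]
grip_width: -0.0001
gripper_force: 13.7
```

Request:
drive_tool(
  offset=[
    [-0.5, 0, -0.2],
    [0, 0, -0.9],
    [0, -0.2, -1],
    [0, -0.8, -1],
    [-0.1, -1, -1],
    [-0.1, -1, 0],
    [-0.1, -1, 0],
    [-0.1, -1, 0],
    [-0.1, -1, 0],
    [0, -0.44, 0],
  ],
  turn=[
    [0, 0, 0],
    [0, 0, 0],
    [0, 0, 0],
    [0, 0, 0],
    [0, 0, 0],
    [0, 0, 0],
    [0, 0, 0],
    [0, 0, 0],
    [0, 0, 0],
    [0, 0, 0],
  ],
  hand=[0, 0, 0.8, 0.8, 0.8, 0.8, 0.8, 0.8, 0.8, 0.8],
)

```text
time_s: 11.55
position: [0.6106, -0.2604, 0.1995]
tool_rot: [[-0.999, -0.051, -0.001], [-0.051, 0.999, 0.001], [0.001, 0.001, -1.0]]
ft_force: [-0.4, 0.8, -0.7]
grip_width: 0.0682
gripper_force: 0.0
```

```bash
cat >> h.py <<'E'
def wcards(z=.016,save=None,roi=None):
    s=observe();i=camera_info('wrist');im=get_image('wrist')
    if save: cv2.imwrite(save,im)
    hsv=cv2.cvtColor(im,cv2.COLOR_BGR2HSV)
    m=((hsv[...,2]>120)&(hsv[...,1]<60)).astype(np.uint8)*255
    m=cv2.morphologyEx(cv2.morphologyEx(m,cv2.MORPH_OPEN,np.ones((3,3))),cv2.MORPH_CLOSE,np.ones((5,5)))
    for r in rects(im,m,i,z,True,2500,6500):print('card',r)
    p=s['position'];R=s['tool_rot'];print('t',s['time_s'],'tcp',p.round(4),'yaw',np.degrees(np.arctan2(-R[0,1],R[1,1])).round(2),'w',s['grip_width'].round(4))
    return i,im
def go(x,y,z,yaw=None):
    s=observe();p=s['position'];R=s['tool_rot'];y0=np.degrees(np.arctan2(-R[0,1],R[1,1]))
    if yaw is None: yaw=y0
    for n,a in(('now',y0),('after turn',yaw)):
        a=np.radians(a);d=np.array([x,y,z])-p
        print(n,'off units',(np.array([-(d[0]*np.cos(a)+d[1]*np.sin(a)),-d[0]*np.sin(a)+d[1]*np.cos(a),-d[2]])/.04).round(2),'turnz',round(-(yaw-y0)/6,2))
E
python3 - <<'E'
from h import *
wcards(save='pics/w4.png')
E
```

```text
card (0.9329, -0.4564, 81.1, 71.4, -5.5, [144.0, 383.0])
card (0.623, -0.3282, 90.7, 46.6, 15.3, [209.0, 188.0])
card (0.615, -0.2226, 90.9, 45.4, -4.7, [310.0, 186.0])
card (0.5548, -0.0925, 58.0, 52.2, -17.7, [425.0, 142.0])
card (0.4966, -0.2177, 90.5, 45.5, -6.6, [323.0, 73.0])
card (0.4811, -0.3323, 90.3, 46.1, -2.4, [209.0, 54.0])Traceback (most recent call last):
  File "<stdin>", line 2, in <module>
  File "h.py", line 38, in wcards
    p=s['position'];R=s['tool_rot'];print('t',s['time_s'],'tcp',p.round(4),'yaw',np.degrees(np.arctan2(-R[0,1],R[1,1])).round(2),'w',s['grip_width'].round(4))
                                                                                                                                     ^^^^^^^^^^^^^^^^^^^^^
AttributeError: 'float' object has no attribute 'round'
```

View pics/w4.png

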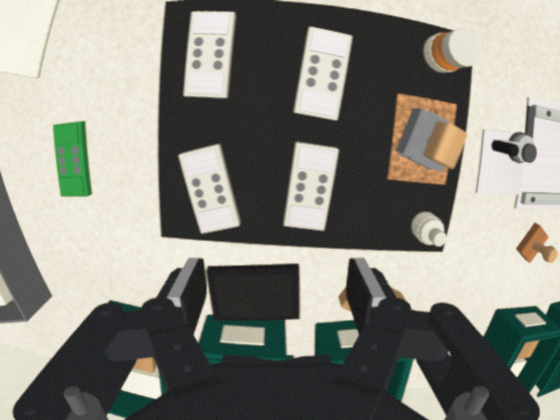

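```bash
sed -i "s/s\['grip_width'\].round(4)/round(s['grip_width'],4)/" h.py
python3 - <<'E'
from h import *
go(.6148,-.2224,.004,-4.8)
E
```

```text
now off units [-0.15  0.97  4.88] turnz 1.28
after turn off units [-0.02  0.98  4.88] turnz 1.28
```

Request:
drive_tool(
  offset=[
    [0, 0, 0],
    [0, 0, 0],
    [0, 0.5, 0.9],
    [-0.02, 0.48, 0.9],
    [0, 0, 0.9],
    [0, 0, 0.9],
    [0, 0, 0.8],
    [0, 0, 0.48],
    [0, 0, 0],
    [0, 0, 0],
  ],
  turn=[
    [0, 0, 0.64],
    [0, 0, 0.64],
    [0, 0, 0],
    [0, 0, 0],
    [0, 0, 0],
    [0, 0, 0],
    [0, 0, 0],
    [0, 0, 0],
    [0, 0, 0],
    [0, 0, 0],
  ],
  hand=[0.8, 0.8, 0.8, 0.8, 0.8, 0.8, 0.8, 0.8, 0.8, 0.8],
  newtons=40,
)

```text
time_s: 12.85
position: [0.6156, -0.2194, 0.0058]
tool_rot: [[-0.997, 0.081, 0.001], [0.081, 0.997, -0.001], [-0.001, -0.001, -1.0]]
ft_force: [-1.1, -0.1, -0.1]
grip_width: 0.0679
gripper_force: 0.0
```

Request:
drive_tool(
  offset=[
    [0, 0, 0],
    [0, 0, 0],
    [0, 0, 0],
    [0, 0, 0],
    [0, 0, 0],
    [0, 0, -0.3],
    [0, 0, -0.5],
    [0, 0, -0.5],
    [0, 0, 0],
    [0, 0, 0],
  ],
  turn=[
    [0, 0, 0],
    [0, 0, 0],
    [0, 0, 0],
    [0, 0, 0],
    [0, 0, 0],
    [0, 0, 0],
    [0, 0, 0],
    [0, 0, 0],
    [0, 0, 0],
    [0, 0, 0],
  ],
  hand=[0, 0, 0, 0, 0, 0, 0, 0, 0, 0],
)

```text
time_s: 14.1
position: [0.6148, -0.2197, 0.056]
tool_rot: [[-0.997, 0.082, -0.001], [0.082, 0.997, 0.0], [0.001, 0.0, -1.0]]
ft_force: [0.3, 0.3, -0.6]
grip_width: 0.0427
gripper_force: 40.9
```

Run:
```python
from h import *
go(.5402,.3167,.15,2.9)
```

```text
now off units [ 2.96 13.21 -2.35] turnz -1.27
after turn off units [ 1.18 13.49 -2.35] turnz -1.27
```

Request:
drive_tool(
  offset=[
    [0, 0, -0.8],
    [0, 0, -0.8],
    [0.08, 0.7, -0.75],
    [0.1, 0.9, 0],
    [0.1, 1, 0],
    [0.1, 1, 0],
    [0.1, 1, 0],
    [0.1, 1, 0],
    [0.1, 1, 0],
    [0.1, 1, 0],
  ],
  turn=[
    [0, 0, -0.64],
    [0, 0, -0.63],
    [0, 0, 0],
    [0, 0, 0],
    [0, 0, 0],
    [0, 0, 0],
    [0, 0, 0],
    [0, 0, 0],
    [0, 0, 0],
    [0, 0, 0],
  ],
  hand=[0, 0, 0, 0, 0, 0, 0, 0, 0, 0],
)

```text
time_s: 15.35
position: [0.5678, 0.0834, 0.1496]
tool_rot: [[-0.999, -0.051, -0.002], [-0.051, 0.999, 0.0], [0.002, 0.0, -1.0]]
ft_force: [1.2, -0.4, -1.3]
grip_width: 0.0427
gripper_force: 41.0
```

Request:
drive_tool(
  offset=[
    [0.1, 1, 0],
    [0.1, 1, 0],
    [0.1, 1, 0],
    [0.1, 1, 0],
    [0, 0.9, 0],
    [0, 0.5, 0],
    [0, 0.3, 0],
    [0, 0, 0],
    [0, 0, 0],
    [0, 0, 0],
  ],
  turn=[
    [0, 0, 0],
    [0, 0, 0],
    [0, 0, 0],
    [0, 0, 0],
    [0, 0, 0],
    [0, 0, 0],
    [0, 0, 0],
    [0, 0, 0],
    [0, 0, 0],
    [0, 0, 0],
  ],
  hand=[0, 0, 0, 0, 0, 0, 0, 0, 0, 0],
)

```text
time_s: 16.6
position: [0.5411, 0.3082, 0.1506]
tool_rot: [[-0.999, -0.05, 0.0], [-0.05, 0.999, -0.0], [0.0, -0.0, -1.0]]
ft_force: [0.3, -0.8, -1.3]
grip_width: 0.0426
gripper_force: 41.0
```

Run:
```python
from h import *
i,im=wcards(save='pics/w5.png');np.save('wi.npy',i,allow_pickle=True)
```

```text
t 16.6 tcp [0.5411 0.3082 0.1506] yaw 2.86 w 0.0426
```

View pics/w5.png

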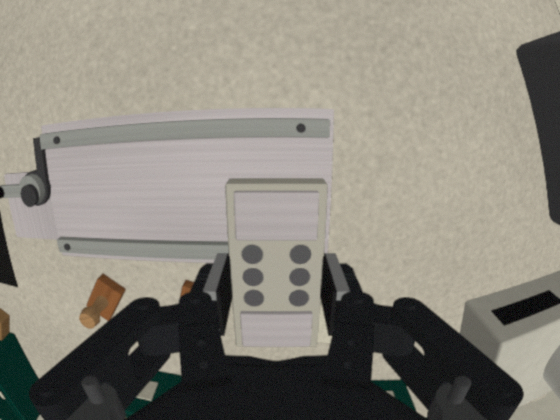

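Run:
```python
from h import *
i=np.load('wi.npy',allow_pickle=True).item()
P=lambda u,v,z:plane(i,u,v,z,True).round(4)
print('card near end',P(229,180,.1598),P(325,180,.1598),'far',P(236,347,.160),P(319,347,.160))
print('near corner',P(333,109,.006),'near-bar inner end',P(330,138,.016),P(52,146,.016),'screw',P(301,128,.016),P(57,140,.016),'far screw',P(67,247,.016),'nearcorner -y',P(42,124,.006))
```

```text
card near end [0.4961 0.2877] [0.4941 0.3282] far [0.5874 0.2906] [0.5852 0.3354]
near corner [0.4635 0.3562] near-bar inner end [0.4887 0.3537] [0.4998 0.0812] screw [0.4818 0.3282] [0.4939 0.0886] far screw [0.6107 0.0838] nearcorner -y [0.4771 0.06  ]
```

Request:
drive_tool(
  offset=[
    [0.01, 0.1, 0.6],
    [0.01, 0.1, 0.8],
    [0, 0, 0.8],
    [0, 0, 0.7],
    [0, 0, 0.4],
    [0, 0, 0.17],
    [0, 0, 0.04],
    [0, 0, 0],
    [0, 0, 0],
    [0, 0, 0],
  ],
  turn=[
    [0, 0, 0],
    [0, 0, 0],
    [0, 0, 0],
    [0, 0, 0],
    [0, 0, 0],
    [0, 0, 0],
    [0, 0, 0],
    [0, 0, 0],
    [0, 0, 0],
    [0, 0, 0],
  ],
  hand=[0, 0, 0, 0, 0, 0, 0, 0, 0, 0],
)

```text
time_s: 17.9
position: [0.5398, 0.317, 0.0105]
tool_rot: [[-0.999, -0.051, 0.001], [-0.051, 0.999, 0.0], [-0.001, 0.0, -1.0]]
ft_force: [0.4, -0.3, -0.9]
grip_width: 0.0427
gripper_force: 41.0
```

Request:
drive_tool(
  offset=[
    [0, 0, 0.03],
    [0, 0, 0],
    [0, 0, 0],
    [0, 0, -0.5],
    [0, 0, -0.8],
    [0, 0, -0.9],
    [0, -0.3, -0.9],
    [0, -0.8, -0.4],
    [0, -1, 0],
    [0, -1, 0],
  ],
  turn=[
    [0, 0, 0],
    [0, 0, 0],
    [0, 0, 0],
    [0, 0, 0],
    [0, 0, 0],
    [0, 0, 0],
    [0, 0, 0],
    [0, 0, 0],
    [0, 0, 0],
    [0, 0, 0],
  ],
  hand=[0, 0.62, 0.62, 0.62, 0.62, 0.62, 0.62, 0.8, 0.8, 0.8],
)

```text
time_s: 19.15
position: [0.5459, 0.1921, 0.1493]
tool_rot: [[-0.999, -0.051, 0.001], [-0.051, 0.999, 0.0], [-0.001, 0.0, -1.0]]
ft_force: [0.4, -0.5, -0.3]
grip_width: 0.0683
gripper_force: 0.0
```

Request:
drive_tool(
  offset=[
    [0.18, -1, 0],
    [0.18, -1, 0],
    [0.18, -1, 0],
    [0.18, -1, 0],
    [0.18, -1, 0],
    [0.18, -1, 0],
    [0.18, -1, 0],
    [0.18, -1, 0],
    [0.18, -1, 0],
    [0.18, -1, 0],
  ],
  turn=[
    [0, 0, 0],
    [0, 0, 0],
    [0, 0, 0],
    [0, 0, 0],
    [0, 0, 0],
    [0, 0, 0],
    [0, 0, 0],
    [0, 0, 0],
    [0, 0, 0],
    [0, 0, 0],
  ],
  hand=[0.8, 0.8, 0.8, 0.8, 0.8, 0.8, 0.8, 0.8, 0.8, 0.8],
)

```text
time_s: 20.4
position: [0.4942, -0.2113, 0.1491]
tool_rot: [[-0.999, -0.051, 0.0], [-0.051, 0.999, -0.0], [-0.0, -0.0, -1.0]]
ft_force: [0.5, 0.8, -0.1]
grip_width: 0.0684
gripper_force: 0.0
```

Run:
```python
from h import *
i,im=wcards(save='pics/w6.png')
go(.4966,-.2177,.004,-6.6)
```

```text
card (0.8254, 0.3308, 111.4, 39.5, 51.3, [551.0, 381.0])
card (0.7527, -0.3637, 100.3, 54.4, -30.1, [146.0, 379.0])
card (0.685, -0.2015, 168.4, 25.4, -88.9, [274.0, 354.0])
card (0.5668, -0.1019, 81.8, 59.5, -19.3, [382.0, 263.0])
card (0.495, -0.2191, 90.9, 48.0, -6.6, [266.0, 192.0])
card (0.4796, -0.3333, 90.6, 49.5, -2.5, [143.0, 171.0])
t 20.4 tcp [ 0.4942 -0.2113  0.1491] yaw 2.92 w 0.0684
now off units [-0.06 -0.05  3.63] turnz 1.56
after turn off units [-0.07 -0.04  3.63] turnz 1.56
```

Request:
drive_tool(
  offset=[
    [0, 0, 0],
    [0, 0, 0],
    [-0.05, -0.06, 0.8],
    [0, 0, 0.9],
    [0, 0, 0.9],
    [0, 0, 0.7],
    [0, 0, 0.33],
    [0, 0, 0],
    [0, 0, 0],
    [0, 0, 0],
  ],
  turn=[
    [0, 0, 0.78],
    [0, 0, 0.78],
    [0, 0, 0],
    [0, 0, 0],
    [0, 0, 0],
    [0, 0, 0],
    [0, 0, 0],
    [0, 0, 0],
    [0, 0, 0],
    [0, 0, 0],
  ],
  hand=[0.8, 0.8, 0.8, 0.8, 0.8, 0.8, 0.8, 0.8, 0.3, 0],
)

```text
time_s: 21.7
position: [0.4968, -0.213, 0.0051]
tool_rot: [[-0.994, 0.112, 0.002], [0.112, 0.994, -0.001], [-0.002, -0.001, -1.0]]
ft_force: [-0.6, -0.7, 4.6]
grip_width: 0.0431
gripper_force: 41.1
```

Request:
drive_tool(
  offset=[
    [0, 0, 0],
    [0, 0, 0],
    [0, 0, 0],
    [0, 0, 0],
    [0, 0, -0.3],
    [0, 0, -0.8],
    [0, 0, -0.9],
    [0, 0, -0.9],
    [0, 0, -0.7],
    [0, 0, 0],
  ],
  turn=[
    [0, 0, 0],
    [0, 0, 0],
    [0, 0, 0],
    [0, 0, 0],
    [0, 0, 0],
    [0, 0, 0],
    [0, 0, 0],
    [0, 0, -0.7],
    [0, 0, -0.86],
    [0, 0, 0],
  ],
  hand=[0, 0, 0, 0, 0, 0, 0, 0, 0, 0],
)

```text
time_s: 22.95
position: [0.4969, -0.213, 0.1504]
tool_rot: [[-0.999, -0.051, 0.004], [-0.051, 0.999, -0.003], [-0.004, -0.003, -1.0]]
ft_force: [0.4, -0.6, 0.3]
grip_width: 0.0428
gripper_force: 40.9
```

Run:
```python
from h import *
s=observe();print(s['grip_width'],s['gripper_force'],s['position'],s['time_s'])
c=np.array([.5455,.2112]);a=np.radians(2.85)
for y in(.105,.035,-.035,-.105):print(y,(c+y*np.array([-np.sin(a),np.cos(a)])).round(4))
t=c+.035*np.array([-np.sin(a),np.cos(a)]);go(*t,.010,2.85)
```

```text
0.04280643993465728 40.85674345493317 [ 0.49687225 -0.21301901  0.15039043] 22.95
0.105 [0.5403 0.3161]
0.035 [0.5438 0.2462]
-0.035 [0.5472 0.1762]
-0.105 [0.5507 0.1063]
now off units [-1.76 11.4   3.51] turnz 0.01
after turn off units [-1.74 11.41  3.51] turnz 0.01
```

Request:
drive_tool(
  offset=[
    [-0.1, 0.6, 0],
    [-0.16, 1, 0],
    [-0.16, 1, 0],
    [-0.16, 1, 0],
    [-0.16, 1, 0],
    [-0.16, 1, 0],
    [-0.16, 1, 0],
    [-0.16, 1, 0],
    [-0.16, 1, 0],
    [-0.16, 1, 0],
  ],
  turn=[
    [0, 0, 0],
    [0, 0, 0],
    [0, 0, 0],
    [0, 0, 0],
    [0, 0, 0],
    [0, 0, 0],
    [0, 0, 0],
    [0, 0, 0],
    [0, 0, 0],
    [0, 0, 0],
  ],
  hand=[0, 0, 0, 0, 0, 0, 0, 0, 0, 0],
)

```text
time_s: 24.2
position: [0.5376, 0.1753, 0.1469]
tool_rot: [[-0.999, -0.05, -0.002], [-0.05, 0.999, -0.0], [0.002, -0.0, -1.0]]
ft_force: [0.4, 0.2, -0.7]
grip_width: 0.0429
gripper_force: 40.8
```

Request:
drive_tool(
  offset=[
    [-0.21, 1, 0],
    [0, 0.8, 0],
    [0, 0, 0],
    [0, 0, 0.6],
    [0, 0, 0.8],
    [0, 0, 0.8],
    [0, 0, 0.6],
    [0, 0, 0.3],
    [0, 0, 0.2],
    [0, 0, 0],
  ],
  turn=[
    [0, 0, 0],
    [0, 0, 0],
    [0, 0, 0],
    [0, 0, 0],
    [0, 0, 0],
    [0, 0, 0],
    [0, 0, 0],
    [0, 0, 0],
    [0, 0, 0],
    [0, 0, 0],
  ],
  hand=[0, 0, 0, 0, 0, 0, 0, 0, 0, 0],
)

```text
time_s: 25.45
position: [0.5429, 0.2462, 0.0158]
tool_rot: [[-0.999, -0.051, -0.0], [-0.051, 0.999, -0.0], [0.0, -0.0, -1.0]]
ft_force: [-0.5, -0.4, -0.0]
grip_width: 0.0429
gripper_force: 40.9
```

Run:
```python
from h import *
s=observe();print(s['grip_width'],s['gripper_force'],s['position'],s['time_s'],s['ft_force'])
go(.5438,.2462,.009,2.85)
```

```text
0.04293144402248586 40.85194945335388 [0.54288238 0.24617715 0.01577845] 25.45 [-0.52995289 -0.35727693 -0.029214  ]
now off units [-0.02 -0.    0.17] turnz 0.01
after turn off units [-0.02 -0.    0.17] turnz 0.01
```

Request:
drive_tool(
  offset=[
    [-0.02, 0, 0.14],
    [0, 0, 0.03],
    [0, 0, 0],
    [0, 0, 0],
    [0, 0, -0.5],
    [0, 0, -0.8],
    [0, 0, -0.9],
    [0, -0.3, -0.9],
    [0, -0.8, -0.5],
    [0, -1, 0],
  ],
  turn=[
    [0, 0, 0],
    [0, 0, 0],
    [0, 0, 0],
    [0, 0, 0],
    [0, 0, 0],
    [0, 0, 0],
    [0, 0, 0],
    [0, 0, 0],
    [0, 0, 0],
    [0, 0, 0],
  ],
  hand=[0, 0, 0.62, 0.62, 0.62, 0.62, 0.62, 0.62, 0.8, 0.8],
)

```text
time_s: 26.7
position: [0.5485, 0.1621, 0.1549]
tool_rot: [[-0.999, -0.052, 0.004], [-0.052, 0.999, 0.0], [-0.004, 0.0, -1.0]]
ft_force: [-0.1, -0.7, -0.4]
grip_width: 0.0686
gripper_force: 0.0
```

Request:
drive_tool(
  offset=[
    [0.2, -1, 0],
    [0.2, -1, 0],
    [0.2, -1, 0],
    [0.2, -1, 0],
    [0.2, -1, 0],
    [0.2, -1, 0],
    [0.2, -1, 0],
    [0.2, -1, 0],
    [0.2, -1, 0],
    [0.2, -1, 0],
  ],
  turn=[
    [0, 0, 0],
    [0, 0, 0],
    [0, 0, 0],
    [0, 0, 0],
    [0, 0, 0],
    [0, 0, 0],
    [0, 0, 0],
    [0, 0, 0],
    [0, 0, 0],
    [0, 0, 0],
  ],
  hand=[0.8, 0.8, 0.8, 0.8, 0.8, 0.8, 0.8, 0.8, 0.8, 0.8],
)

```text
time_s: 27.95
position: [0.4881, -0.2424, 0.1532]
tool_rot: [[-0.999, -0.051, 0.0], [-0.051, 0.999, -0.0], [-0.0, -0.0, -1.0]]
ft_force: [0.1, -0.9, 0.0]
grip_width: 0.0684
gripper_force: 0.0
```

Request:
drive_tool(
  offset=[
    [0.2, -1, 0],
    [0.06, -1, 0],
    [0, -0.3, 0],
    [0, 0, 0],
    [0, 0, 0],
    [0, 0, 0],
    [0, 0, 0],
    [0, 0, 0],
    [0, 0, 0],
    [0, 0, 0],
  ],
  turn=[
    [0, 0, 0],
    [0, 0, 0],
    [0, 0, 0],
    [0, 0, 0.44],
    [0, 0, 0.44],
    [0, 0, 0],
    [0, 0, 0],
    [0, 0, 0],
    [0, 0, 0],
    [0, 0, 0],
  ],
  hand=[0.8, 0.8, 0.8, 0.8, 0.8, 0.8, 0.8, 0.8, 0.8, 0.8],
)

```text
time_s: 29.2
position: [0.4827, -0.3335, 0.1529]
tool_rot: [[-0.999, 0.041, 0.0], [0.041, 0.999, -0.0], [-0.0, -0.0, -1.0]]
ft_force: [0.4, 0.4, 0.4]
grip_width: 0.0685
gripper_force: 0.0
```

Run:
```python
from h import *
i,im=wcards(save='pics/w7.png')
go(.4805,-.3325,.004,-2.5)
```

```text
card (0.7606, -0.7552, 130.6, 41.2, -50.8, [28.0, 368.0])
card (0.4799, -0.3321, 89.8, 44.4, -2.4, [275.0, 188.0])
t 29.2 tcp [ 0.4827 -0.3335  0.1529] yaw -2.35 w 0.0685
now off units [0.06 0.02 3.72] turnz 0.03
after turn off units [0.06 0.02 3.72] turnz 0.03
```

Request:
drive_tool(
  offset=[
    [0.06, 0.03, 0.8],
    [0, 0, 0.9],
    [0, 0, 0.9],
    [0, 0, 0.7],
    [0, 0, 0.42],
    [0, 0, 0],
    [0, 0, 0],
    [0, 0, 0],
    [0, 0, 0],
    [0, 0, 0],
  ],
  turn=[
    [0, 0, 0],
    [0, 0, 0],
    [0, 0, 0],
    [0, 0, 0],
    [0, 0, 0],
    [0, 0, 0],
    [0, 0, 0],
    [0, 0, 0],
    [0, 0, 0],
    [0, 0, 0],
  ],
  hand=[0.8, 0.8, 0.8, 0.8, 0.8, 0.8, 0.4, 0, 0, 0],
)

```text
time_s: 30.5
position: [0.481, -0.3327, 0.0056]
tool_rot: [[-0.999, 0.041, 0.002], [0.041, 0.999, -0.002], [-0.002, -0.002, -1.0]]
ft_force: [0.2, 0.7, 7.0]
grip_width: 0.0427
gripper_force: 41.4
```

Request:
drive_tool(
  offset=[
    [0, 0, 0],
    [0, 0, 0],
    [0, 0, -0.3],
    [0, 0, -0.8],
    [0, 0, -0.9],
    [0, 0, -0.9],
    [0, 0, -0.7],
    [0, 0, 0],
    [0, 0, 0],
    [0, 0, 0],
  ],
  turn=[
    [0, 0, 0],
    [0, 0, 0],
    [0, 0, 0],
    [0, 0, 0],
    [0, 0, 0],
    [0, 0, -0.44],
    [0, 0, -0.44],
    [0, 0, 0],
    [0, 0, 0],
    [0, 0, 0],
  ],
  hand=[0, 0, 0, 0, 0, 0, 0, 0, 0, 0],
)

```text
time_s: 31.75
position: [0.48, -0.3318, 0.147]
tool_rot: [[-0.999, -0.051, -0.002], [-0.051, 0.999, 0.002], [0.002, 0.002, -1.0]]
ft_force: [-1.0, -0.1, -0.6]
grip_width: 0.0425
gripper_force: 40.9
```

Run:
```python
from h import *
s=observe();print(s['grip_width'],s['gripper_force'],s['position'],s['time_s'])
go(.5472,.1762,.009,2.85)
```

```text
0.04251312725507057 40.87217688560486 [ 0.4800027  -0.33178435  0.14695755] 31.75
now off units [-2.32 12.6   3.45] turnz 0.01
after turn off units [-2.31 12.6   3.45] turnz 0.01
```

Request:
drive_tool(
  offset=[
    [-0.18, 1, 0],
    [-0.18, 1, 0],
    [-0.18, 1, 0],
    [-0.18, 1, 0],
    [-0.18, 1, 0],
    [-0.18, 1, 0],
    [-0.18, 1, 0],
    [-0.18, 1, 0],
    [-0.18, 1, 0],
    [-0.18, 1, 0],
  ],
  turn=[
    [0, 0, 0],
    [0, 0, 0],
    [0, 0, 0],
    [0, 0, 0],
    [0, 0, 0],
    [0, 0, 0],
    [0, 0, 0],
    [0, 0, 0],
    [0, 0, 0],
    [0, 0, 0],
  ],
  hand=[0, 0, 0, 0, 0, 0, 0, 0, 0, 0],
)

```text
time_s: 33.0
position: [0.5317, 0.0723, 0.1474]
tool_rot: [[-0.999, -0.051, -0.001], [-0.051, 0.999, 0.0], [0.001, 0.0, -1.0]]
ft_force: [0.5, 0.5, -0.2]
grip_width: 0.0426
gripper_force: 40.9
```

Request:
drive_tool(
  offset=[
    [-0.26, 1, 0],
    [-0.26, 1, 0],
    [0, 0.6, 0],
    [0, 0, 0],
    [0, 0, 0.6],
    [0, 0, 0.8],
    [0, 0, 0.8],
    [0, 0, 0.6],
    [0, 0, 0.4],
    [0, 0, 0],
  ],
  turn=[
    [0, 0, 0],
    [0, 0, 0],
    [0, 0, 0],
    [0, 0, 0],
    [0, 0, 0],
    [0, 0, 0],
    [0, 0, 0],
    [0, 0, 0],
    [0, 0, 0],
    [0, 0, 0],
  ],
  hand=[0, 0, 0, 0, 0, 0, 0, 0, 0, 0],
)

```text
time_s: 34.25
position: [0.547, 0.1753, 0.0193]
tool_rot: [[-0.999, -0.05, -0.002], [-0.05, 0.999, -0.0], [0.002, -0.0, -1.0]]
ft_force: [0.7, 0.1, -0.8]
grip_width: 0.0423
gripper_force: 40.9
```

Run:
```python
from h import *
s=observe();print(s['grip_width'],s['gripper_force'],s['position'],s['time_s'],s['ft_force'])
go(.5472,.1762,.009,2.85)
```

```text
0.04227405639423606 40.885348320007324 [0.54695885 0.17529882 0.01926182] 34.25 [ 0.67480843  0.14072163 -0.83885126]
now off units [-0.01  0.02  0.26] turnz 0.01
after turn off units [-0.01  0.02  0.26] turnz 0.01
```

Request:
drive_tool(
  offset=[
    [0, 0.02, 0.2],
    [0, 0, 0.06],
    [0, 0, 0],
    [0, 0, 0],
    [0, 0, -0.5],
    [0, 0, -0.8],
    [0, 0, -0.9],
    [0, -0.3, -0.9],
    [0, -0.8, -0.5],
    [-0.1, -1, 0],
  ],
  turn=[
    [0, 0, 0],
    [0, 0, 0],
    [0, 0, 0],
    [0, 0, 0],
    [0, 0, 0],
    [0, 0, 0],
    [0, 0, 0],
    [0, 0, 0],
    [0, 0, 0],
    [0, 0, 0],
  ],
  hand=[0, 0, 0.62, 0.62, 0.62, 0.62, 0.62, 0.62, 0.8, 0.8],
)

```text
time_s: 35.5
position: [0.5562, 0.0926, 0.1559]
tool_rot: [[-0.999, -0.053, 0.004], [-0.053, 0.999, -0.0], [-0.004, -0.0, -1.0]]
ft_force: [0.9, -0.4, -0.7]
grip_width: 0.0684
gripper_force: 0.0
```

Request:
drive_tool(
  offset=[
    [-0.1, -1, 0],
    [-0.1, -1, 0],
    [-0.1, -1, 0],
    [-0.1, -1, 0],
    [-0.1, -1, 0],
    [-0.1, -1, 0],
    [-0.1, -1, 0],
    [-0.1, -1, 0],
    [-0.1, -1, 0],
    [-0.1, -1, 0],
  ],
  turn=[
    [0, 0, 0],
    [0, 0, 0],
    [0, 0, 0],
    [0, 0, 0],
    [0, 0, 0],
    [0, 0, 0],
    [0, 0, 0],
    [0, 0, 0],
    [0, 0, 0],
    [0, 0, 0],
  ],
  hand=[0.8, 0.8, 0.8, 0.8, 0.8, 0.8, 0.8, 0.8, 0.8, 0.8],
)

```text
time_s: 36.75
position: [0.616, -0.3057, 0.154]
tool_rot: [[-0.999, -0.051, 0.0], [-0.051, 0.999, -0.0], [-0.0, -0.0, -1.0]]
ft_force: [-0.3, -0.1, 0.3]
grip_width: 0.0688
gripper_force: 0.0
```

Request:
drive_tool(
  offset=[
    [-0.1, -0.5, 0],
    [0, 0, 0],
    [0, 0, 0],
    [0, 0, 0],
    [0, 0, 0],
    [0, 0, 0],
    [0, 0, 0],
    [0, 0, 0],
    [0, 0, 0],
    [0, 0, 0],
  ],
  turn=[
    [0, 0, 0],
    [0, 0, -0.7],
    [0, 0, -0.7],
    [0, 0, -0.67],
    [0, 0, 0],
    [0, 0, 0],
    [0, 0, 0],
    [0, 0, 0],
    [0, 0, 0],
    [0, 0, 0],
  ],
  hand=[0.8, 0.8, 0.8, 0.8, 0.8, 0.8, 0.8, 0.8, 0.8, 0.8],
)

```text
time_s: 38.0
position: [0.621, -0.3242, 0.1537]
tool_rot: [[-0.964, -0.265, -0.0], [-0.265, 0.964, 0.0], [0.0, 0.0, -1.0]]
ft_force: [0.1, 0.1, -0.3]
grip_width: 0.0686
gripper_force: 0.0
```

Run:
```python
from h import *
i,im=wcards(save='pics/w8.png')
go(.623,-.3283,.004,15.3)
```

```text
card (0.9333, -0.4305, 107.0, 46.6, -16.7, [141.0, 388.0])
card (0.5528, -0.0887, 61.9, 59.0, 77.4, [499.0, 195.0])
card (0.6228, -0.3285, 90.6, 44.5, 15.2, [269.0, 191.0])
t 38.0 tcp [ 0.621  -0.3242  0.1537] yaw 15.34 w 0.0686
now off units [-0.02 -0.11  3.74] turnz 0.01
after turn off units [-0.02 -0.11  3.74] turnz 0.01
```

Request:
drive_tool(
  offset=[
    [-0.02, -0.11, 0.8],
    [0, 0, 0.9],
    [0, 0, 0.9],
    [0, 0, 0.7],
    [0, 0, 0.44],
    [0, 0, 0],
    [0, 0, 0],
    [0, 0, 0],
    [0, 0, 0],
    [0, 0, 0],
  ],
  turn=[
    [0, 0, 0],
    [0, 0, 0],
    [0, 0, 0],
    [0, 0, 0],
    [0, 0, 0],
    [0, 0, 0],
    [0, 0, 0],
    [0, 0, 0],
    [0, 0, 0],
    [0, 0, 0],
  ],
  hand=[0.8, 0.8, 0.8, 0.8, 0.8, 0.8, 0.4, 0, 0, 0],
)

```text
time_s: 39.3
position: [0.6236, -0.3287, 0.006]
tool_rot: [[-0.964, -0.265, 0.003], [-0.265, 0.964, -0.002], [-0.002, -0.002, -1.0]]
ft_force: [-0.0, 0.3, 6.8]
grip_width: 0.0428
gripper_force: 41.7
```

Request:
drive_tool(
  offset=[
    [0, 0, 0],
    [0, 0, 0],
    [0, 0, -0.3],
    [0, 0, -0.8],
    [0, 0, -0.9],
    [0, 0, -0.9],
    [0, 0, -0.8],
    [0, 0, 0],
    [0, 0, 0],
    [0, 0, 0],
  ],
  turn=[
    [0, 0, 0],
    [0, 0, 0],
    [0, 0, 0],
    [0, 0, 0],
    [0, 0, 0],
    [0, 0, 0.69],
    [0, 0, 0.69],
    [0, 0, 0.69],
    [0, 0, 0],
    [0, 0, 0],
  ],
  hand=[0, 0, 0, 0, 0, 0, 0, 0, 0, 0],
)

```text
time_s: 40.55
position: [0.6227, -0.328, 0.1518]
tool_rot: [[-0.999, -0.052, -0.001], [-0.052, 0.999, 0.001], [0.001, 0.001, -1.0]]
ft_force: [0.2, -1.0, -0.9]
grip_width: 0.0425
gripper_force: 41.0
```

Run:
```python
from h import *
s=observe();print(s['grip_width'],s['gripper_force'],s['position'],s['time_s'])
go(.5507,.1063,.009,2.85)
```

```text
0.04254640181573137 40.9722501039505 [ 0.62269073 -0.32803835  0.15180523] 40.55
now off units [ 1.23 10.94  3.57] turnz 0.03
after turn off units [ 1.26 10.93  3.57] turnz 0.03
```

Request:
drive_tool(
  offset=[
    [0.1, 1, 0],
    [0.1, 1, 0],
    [0.1, 1, 0],
    [0.1, 1, 0],
    [0.1, 1, 0],
    [0.1, 1, 0],
    [0.1, 1, 0],
    [0.1, 1, 0],
    [0.1, 1, 0],
    [0.1, 1, 0],
  ],
  turn=[
    [0, 0, 0],
    [0, 0, 0],
    [0, 0, 0],
    [0, 0, 0],
    [0, 0, 0],
    [0, 0, 0],
    [0, 0, 0],
    [0, 0, 0],
    [0, 0, 0],
    [0, 0, 0],
  ],
  hand=[0, 0, 0, 0, 0, 0, 0, 0, 0, 0],
)

```text
time_s: 41.8
position: [0.5621, 0.0705, 0.152]
tool_rot: [[-0.999, -0.052, -0.001], [-0.052, 0.999, 0.0], [0.001, 0.0, -1.0]]
ft_force: [-0.6, -0.3, -0.7]
grip_width: 0.0428
gripper_force: 41.0
```

Request:
drive_tool(
  offset=[
    [0.24, 0.94, 0],
    [0, 0, 0],
    [0, 0, 0],
    [0, 0, 0.6],
    [0, 0, 0.8],
    [0, 0, 0.8],
    [0, 0, 0.6],
    [0, 0, 0.4],
    [0, 0, 0],
    [0, 0, 0],
  ],
  turn=[
    [0, 0, 0],
    [0, 0, 0],
    [0, 0, 0],
    [0, 0, 0],
    [0, 0, 0],
    [0, 0, 0],
    [0, 0, 0],
    [0, 0, 0],
    [0, 0, 0],
    [0, 0, 0],
  ],
  hand=[0, 0, 0, 0, 0, 0, 0, 0, 0, 0],
)

```text
time_s: 43.05
position: [0.5517, 0.1061, 0.025]
tool_rot: [[-0.999, -0.051, 0.002], [-0.051, 0.999, -0.0], [-0.002, -0.0, -1.0]]
ft_force: [-0.0, 0.1, 0.4]
grip_width: 0.0426
gripper_force: 41.0
```

Run:
```python
from h import *
s=observe();print(s['grip_width'],s['gripper_force'],s['position'],s['time_s'],s['ft_force'])
go(.5507,.1063,.009,2.85)
```

```text
0.042584083953208826 40.999751687049866 [0.55165885 0.10605102 0.02495043] 43.05 [-0.0020707   0.08241553  0.43815494]
now off units [0.02 0.01 0.4 ] turnz 0.01
after turn off units [0.02 0.01 0.4 ] turnz 0.01
```

Request:
drive_tool(
  offset=[
    [0.02, 0, 0.3],
    [0, 0, 0.1],
    [0, 0, 0],
    [0, 0, 0],
    [0, 0, -0.5],
    [0, 0, -0.8],
    [0, 0, -0.9],
    [-0.4, 0.8, -0.9],
    [-0.7, 0.9, -0.9],
    [-0.8, 1, -0.8],
  ],
  turn=[
    [0, 0, 0],
    [0, 0, 0],
    [0, 0, 0],
    [0, 0, 0],
    [0, 0, 0],
    [0, 0, 0],
    [0, 0, 0],
    [0, 0, 0],
    [0, 0, 0],
    [0, 0, 0],
  ],
  hand=[0, 0, 0.62, 0.62, 0.62, 0.62, 0.62, 0.62, 0.62, 0.62],
)

```text
time_s: 44.3
position: [0.6212, 0.219, 0.2019]
tool_rot: [[-0.999, -0.051, 0.001], [-0.051, 0.999, 0.0], [-0.001, -0.0, -1.0]]
ft_force: [0.4, 0.4, 0.3]
grip_width: 0.0529
gripper_force: 0.0
```

Run:
```python
from h import *
i,im=wcards(save='pics/w9.png',z=.018);np.save('wi.npy',i,allow_pickle=True)
```

```text
card (0.9418, -0.1909, 66.1, 43.5, 5.3, [36.0, 353.0])
t 44.3 tcp [0.6212 0.219  0.2019] yaw 2.9 w 0.0529
```

View pics/w9.png

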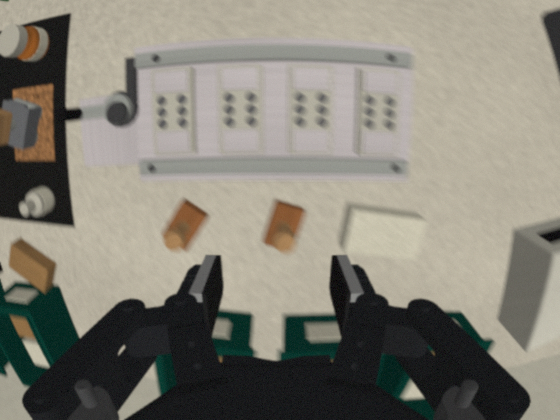

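Request:
drive_tool(
  offset=[
    [0.3, -0.8, 0.3],
    [0.4, -1, 0.5],
    [0.4, -1, 0.5],
    [0.4, -1, 0.5],
    [0.4, -1, 0.4],
    [0.2, -0.6, 0.3],
    [0, 0, 0],
    [0, 0, 0],
    [0, 0, 0],
    [0, 0, 0],
  ],
  turn=[
    [0, 0, 0],
    [0, 0, 0],
    [0, 0, 0],
    [0, 0, 0],
    [0, 0, 0],
    [0, 0, 0],
    [0, 0, 0],
    [0, 0, 0],
    [0, 0, 0],
    [0, 0, 0],
  ],
  hand=[0.6, 0.5, 0.5, 0.5, 0.5, 0.5, 0.5, 0.5, 0.5, 0.5],
)

```text
time_s: 45.6
position: [0.548, -0.0013, 0.1004]
tool_rot: [[-0.999, -0.052, 0.001], [-0.052, 0.999, -0.0], [-0.001, -0.0, -1.0]]
ft_force: [-0.4, -0.5, -0.3]
grip_width: 0.0426
gripper_force: 0.0
```

Run:
```python
from h import *
s=observe();print(s['position'],s['time_s'])
i=camera_info('wrist');im=get_image('wrist');P=lambda u,v,z:plane(i,u,v,z,True).round(4)
g=cv2.inRange(im,(0,0,0),(45,45,45));n,l,st,c=cv2.connectedComponentsWithStats(g)
for k in range(1,n):
    if 60<st[k,4]<3000:print(st[k],P(*c[k],.040))
print('exp',proj(i,(.5465,-.005,.04),True))
go(.5465,-.0055,.024,2.9)
```

```text
[ 0.54797247 -0.00132859  0.10038679] 45.6
[259 208  19  33 519] [ 0.5488 -0.0045]
[342 265  13  13  79] [0.5819 0.0538]
exp [268.04068865 221.33112706]
now off units [ 0.04 -0.1   1.91] turnz 0.01
after turn off units [ 0.04 -0.1   1.91] turnz 0.01
```

Request:
drive_tool(
  offset=[
    [0.03, -0.1, 0.5],
    [0, 0, 0.7],
    [0, 0, 0.5],
    [0, 0, 0.2],
    [0, 0, 0],
    [0, 0, 0],
    [0, 0, 0],
    [0, 0, 0],
    [0, 0, 0],
    [0, 0, 0],
  ],
  turn=[
    [0, 0, 0],
    [0, 0, 0],
    [0, 0, 0],
    [0, 0, 0],
    [0, 0, 0],
    [0, 0, 0],
    [0, 0, 0],
    [0, 0, 0],
    [0, 0, 0],
    [0, 0, 0],
  ],
  hand=[0.5, 0.5, 0.5, 0.5, 0.3, 0, 0, 0, 0, 0],
  newtons=50,
)

```text
time_s: 46.9
position: [0.5472, -0.0061, 0.0249]
tool_rot: [[-0.999, -0.051, 0.002], [-0.051, 0.999, -0.0], [-0.002, -0.0, -1.0]]
ft_force: [-1.2, 0.1, 6.2]
grip_width: 0.0123
gripper_force: 49.3
```

Request:
drive_tool(
  offset=[
    [-0.196, 0.015, 0],
    [-0.191, 0.046, 0],
    [-0.181, 0.075, 0],
    [-0.167, 0.102, 0],
    [-0.149, 0.127, 0],
    [-0.127, 0.149, 0],
    [-0.102, 0.167, 0],
    [-0.075, 0.181, 0],
    [-0.046, 0.191, 0],
    [-0.015, 0.196, 0],
  ],
  turn=[
    [0, 0, 0],
    [0, 0, 0],
    [0, 0, 0],
    [0, 0, 0],
    [0, 0, 0],
    [0, 0, 0],
    [0, 0, 0],
    [0, 0, 0],
    [0, 0, 0],
    [0, 0, 0],
  ],
  hand=[0, 0, 0, 0, 0, 0, 0, 0, 0, 0],
)

```text
time_s: 48.15
position: [0.601, 0.0431, 0.0257]
tool_rot: [[-0.999, -0.05, 0.017], [-0.05, 0.999, -0.005], [-0.016, -0.006, -1.0]]
ft_force: [18.9, -6.0, -5.4]
grip_width: 0.0128
gripper_force: 50.2
```

Request:
drive_tool(
  offset=[
    [0, 0.05, 0],
    [0, 0.05, 0],
    [0, 0.03, 0],
    [0, 0, 0],
    [0, 0, 0],
    [0, 0, 0],
    [0, 0, 0],
    [0, 0, 0],
    [0, 0, 0],
    [0, 0, 0],
  ],
  turn=[
    [0, 0, 0],
    [0, 0, 0],
    [0, 0, 0],
    [0, 0, 0],
    [0, 0, 0],
    [0, 0, 0],
    [0, 0, 0],
    [0, 0, 0],
    [0, 0, 0],
    [0, 0, 0],
  ],
  hand=[0, 0, 0, 0, 0, 0, 0, 0, 0, 0],
)

```text
time_s: 49.4
position: [0.6009, 0.0463, 0.0258]
tool_rot: [[-0.999, -0.051, 0.017], [-0.051, 0.999, -0.008], [-0.016, -0.009, -1.0]]
ft_force: [23.6, -22.9, -8.0]
grip_width: 0.0126
gripper_force: 50.1
```

Request:
drive_tool(
  offset=[
    [0, 0, 0],
    [0, 0, 0],
    [0, 0, 0],
    [0, 0, -0.5],
    [0, 0, -0.8],
    [0, 0, -0.9],
    [0, 0.5, -0.9],
    [0, 0.9, -0.9],
    [-0.3, 0.9, -0.5],
    [-0.3, 0.9, 0],
  ],
  turn=[
    [0, 0, 0],
    [0, 0, 0],
    [0, 0, 0],
    [0, 0, 0],
    [0, 0, 0],
    [0, 0, 0],
    [0, 0, 0],
    [0, 0, 0],
    [0, 0, 0],
    [0, 0, 0],
  ],
  hand=[0.5, 0.5, 0.5, 0.5, 0.5, 0.5, 0.5, 0.5, 0.5, 0.5],
)

```text
time_s: 50.65
position: [0.6116, 0.1823, 0.2062]
tool_rot: [[-0.999, -0.052, 0.003], [-0.052, 0.999, 0.0], [-0.003, 0.0, -1.0]]
ft_force: [-0.6, -0.3, -0.6]
grip_width: 0.0426
gripper_force: 0.0
```

Run:
```python
from h import *
s=observe();print(s['position'],s['time_s'])
i=camera_info('wrist');im=get_image('wrist');cv2.imwrite('pics/w10.png',im);np.save('wi.npy',i,allow_pickle=True)
cv2.imwrite('pics/w10c.png',cv2.resize(im[20:220,30:450],(798,380),interpolation=cv2.INTER_CUBIC))
```

```text
[0.61157594 0.18225911 0.206194  ] 50.65
```

View pics/w10c.png

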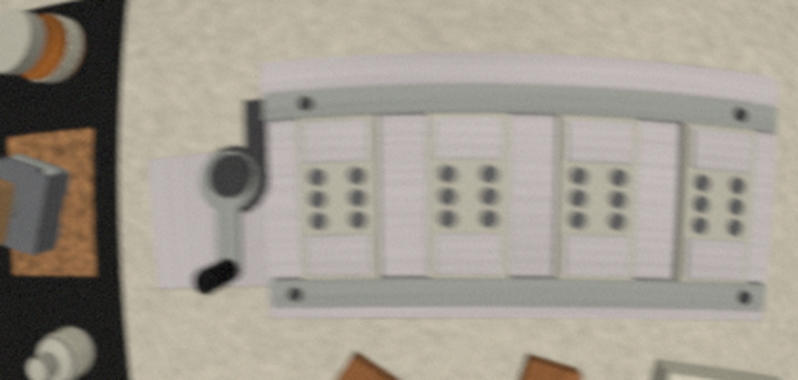

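Request:
drive_tool(
  offset=[
    [0.18, -0.87, 0],
    [0.18, -1, 0],
    [0.18, -1, 0],
    [0.18, -1, 0],
    [0.18, -1, 0.3],
    [0.18, -1, 0.3],
    [0.19, -1, 0.3],
    [0, 0, 0],
    [0, 0, 0],
    [0, 0, 0],
  ],
  turn=[
    [0, 0, 0],
    [0, 0, 0],
    [0, 0, 0],
    [0, 0, 0],
    [0, 0, 0],
    [0, 0, 0.9],
    [0, 0, 0.9],
    [0, 0, 0.9],
    [0, 0, 0.5],
    [0, 0, 0],
  ],
  hand=[0.5, 0.5, 0.5, 0.6, 0.6, 0.6, 0.6, 0.6, 0.6, 0.6],
)

```text
time_s: 51.95
position: [0.5705, -0.0955, 0.1679]
tool_rot: [[-0.96, 0.279, -0.001], [0.279, 0.96, 0.0], [0.001, 0.0, -1.0]]
ft_force: [0.4, 0.0, -0.4]
grip_width: 0.0512
gripper_force: 0.0
```

Request:
drive_tool(
  offset=[
    [0, 0, 0],
    [0, 0, 0],
    [0, 0, 0],
    [0, 0, 0],
    [0, 0, 0],
    [0, 0, 0],
    [0, 0, 0],
    [0, 0, 0],
    [0, 0, 0],
    [0, 0, 0],
  ],
  turn=[
    [0, 0, 0],
    [0, 0, 0],
    [0, 0, 0],
    [0, 0, 0],
    [0, 0, 0],
    [0, 0, 0],
    [0, 0, 0],
    [0, 0, 0],
    [0, 0, 0],
    [0, 0, 0],
  ],
  hand=[0.6, 0.6, 0.6, 0.6, 0.6, 0.6, 0.6, 0.6, 0.6, 0.6],
)

```text
time_s: 53.2
position: [0.5708, -0.0957, 0.1682]
tool_rot: [[-0.96, 0.28, 0.0], [0.28, 0.96, -0.0], [-0.0, -0.0, -1.0]]
ft_force: [0.2, 1.2, 0.4]
grip_width: 0.0511
gripper_force: 0.0
```

Run:
```python
from h import *
i0=np.load('wi.npy',allow_pickle=True).item()
for u,v in((207.4,124.2),(276.3,123.7),(344.7,124.2),(408.4,127.9)):print('cardpos',plane(i0,u,v,.018,True).round(4))
i,im=wcards(save='pics/w11.png')
cv2.imwrite('pics/w11c.png',cv2.resize(im[100:300,180:400],(660,600),interpolation=cv2.INTER_CUBIC))
print('roller est px',proj(i,(.555,-.095,.076),True))
np.save('wi.npy',i,allow_pickle=True)
```

```text
cardpos [0.5562 0.1111]
cardpos [0.5533 0.1814]
cardpos [0.5489 0.2511]
cardpos [0.5456 0.3219]
card (0.904, -0.8228, 202.5, 23.1, -81.1, [16.0, 417.0])
card (0.8422, -0.7724, 129.9, 44.0, -51.3, [5.0, 394.0])
card (0.9416, 0.1941, 82.7, 40.2, 32.7, [509.0, 360.0])
card (0.8183, 0.1661, 79.0, 38.4, 87.4, [506.0, 309.0])
card (0.5545, -0.1024, 58.9, 52.5, -17.8, [262.0, 173.0])
t 53.2 tcp [ 0.5708 -0.0957  0.1682] yaw -16.27 w 0.0511
roller est px [268.37791045 190.1084783 ]
```

View pics/w11c.png

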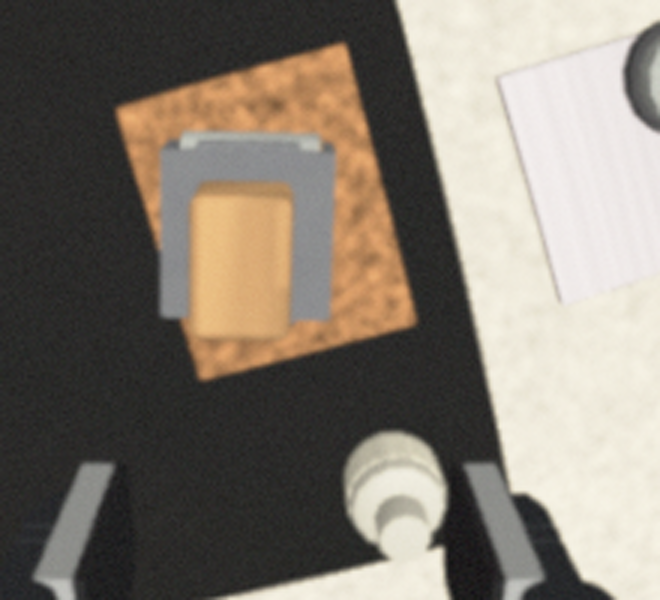

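Run:
```python
from h import *
i=np.load('wi.npy',allow_pickle=True).item()
F=lambda u,v:(180+u/3,100+v/3)
P=lambda u,v,z:plane(i,*F(u,v),z,True)
q=[P(190,190,.076),P(293,190,.076),P(291,338,.076),P(188,338,.076)]
print(np.round(q,4),np.mean(q,0).round(4))
for a,b in((0,3),(1,2)):d=q[b]-q[a];print('yaw',np.degrees(np.arctan2(d[1],d[0])).round(1),np.hypot(*d).round(4))
c=[P(160,150,.036),P(334,150,.036),P(329,322,.036),P(160,318,.036)]
print('carr',np.mean(c,0).round(4));
for a,b in((0,3),(1,2)):d=c[b]-c[a];print('yaw',np.degrees(np.arctan2(d[1],d[0])).round(1),np.hypot(*d).round(4))
m=np.mean(q,0);go(*m,.050,-16.8)
```

```text
[[ 0.5304 -0.1068]
 [ 0.5375 -0.0827]
 [ 0.5738 -0.0938]
 [ 0.5665 -0.119 ]] [ 0.5521 -0.1006]
yaw -18.6 0.0381
yaw -16.9 0.038
carr [ 0.5535 -0.1014]
yaw -18.1 0.0501
yaw -17.2 0.051
now off units [ 0.42 -0.25  2.95] turnz 0.09
after turn off units [ 0.41 -0.25  2.95] turnz 0.09
```

Request:
drive_tool(
  offset=[
    [0, 0, 0],
    [0.2, -0.13, 0.5],
    [0.2, -0.13, 0.8],
    [0, 0, 0.8],
    [0, 0, 0.6],
    [0, 0, 0.25],
    [0, 0, 0],
    [0, 0, 0],
    [0, 0, 0],
    [0, 0, 0],
  ],
  turn=[
    [0, 0, 0.22],
    [0, 0, 0],
    [0, 0, 0],
    [0, 0, 0],
    [0, 0, 0],
    [0, 0, 0],
    [0, 0, 0],
    [0, 0, 0],
    [0, 0, 0],
    [0, 0, 0],
  ],
  hand=[0.6, 0.6, 0.6, 0.6, 0.6, 0.6, 0.6, 0.6, 0.3, 0],
  newtons=60,
)

```text
time_s: 54.5
position: [0.5527, -0.1008, 0.0508]
tool_rot: [[-0.953, 0.302, 0.001], [0.302, 0.953, -0.0], [-0.001, 0.0, -1.0]]
ft_force: [-0.2, -0.1, 1.5]
grip_width: 0.025
gripper_force: 61.1
```

Request:
drive_tool(
  offset=[
    [0, 0, 0],
    [0, 0, 0],
    [0, 0, 0],
    [0, 0, 0],
    [0, 0, -0.2],
    [0, 0, -0.4],
    [0, 0, -0.8],
    [0, 0, -0.8],
    [0, 0, 0],
    [0, 0, 0],
  ],
  turn=[
    [0, 0, 0],
    [0, 0, 0],
    [0, 0, 0],
    [0, 0, 0],
    [0, 0, 0],
    [0, 0, 0],
    [0, 0, 0],
    [0, 0, 0],
    [0, 0, 0],
    [0, 0, 0],
  ],
  hand=[0, 0, 0, 0, 0, 0, 0, 0, 0, 0],
)

```text
time_s: 55.75
position: [0.5515, -0.1005, 0.1367]
tool_rot: [[-0.953, 0.302, -0.003], [0.302, 0.953, 0.001], [0.003, 0.0, -1.0]]
ft_force: [1.0, -0.2, -4.1]
grip_width: 0.025
gripper_force: 60.6
```

Run:
```python
from h import *
s=observe();print(s['grip_width'],s['gripper_force'],s['position'],s['time_s'],s['ft_force'])
c=np.array([.5455,.2112]);a=np.radians(2.85)
for x in(-.022,.005,.032):print(x,(c+x*np.array([np.cos(a),np.sin(a)])-.105*np.array([-np.sin(a),np.cos(a)])).round(4))
```

```text
0.024952185255918094 60.560070276260376 [ 0.55150423 -0.10050051  0.13666133] 55.75 [ 1.03517667 -0.20816415 -4.050148  ]
-0.022 [0.5287 0.1052]
0.005 [0.5557 0.1066]
0.032 [0.5827 0.1079]
```

Request:
drive_tool(
  offset=[
    [0, 0, 0],
    [0, 0, 0],
    [0, 0, 0],
    [0, 0, 0],
    [0.1, 0.8, 0],
    [0.16, 1, 0],
    [0.16, 1, 0],
    [0.16, 1, 0],
    [0.16, 1, 0],
    [0.1, 0.35, 0],
  ],
  turn=[
    [0, 0, -0.85],
    [0, 0, -0.85],
    [0, 0, -0.85],
    [0, 0, -0.85],
    [0, 0, 0],
    [0, 0, 0],
    [0, 0, 0],
    [0, 0, 0],
    [0, 0, 0],
    [0, 0, 0],
  ],
  hand=[0, 0, 0, 0, 0, 0, 0, 0, 0, 0],
)

```text
time_s: 57.0
position: [0.5073, 0.105, 0.1366]
tool_rot: [[-0.999, -0.051, -0.003], [-0.051, 0.999, 0.0], [0.003, 0.0, -1.0]]
ft_force: [-0.5, -0.2, -2.9]
grip_width: 0.0252
gripper_force: 60.6
```

Request:
drive_tool(
  offset=[
    [0, 0, 0.3],
    [0, 0, 0.3],
    [0, 0, 0],
    [0, 0, 0],
    [0, 0, 0],
    [0, 0, 0],
    [0, 0, 0],
    [0, 0, 0],
    [0, 0, 0],
    [0, 0, 0],
  ],
  turn=[
    [0, 0, 0],
    [0, 0, 0],
    [0, 0, 0],
    [0, 0, 0],
    [0, 0, 0],
    [0, 0, 0],
    [0, 0, 0],
    [0, 0, 0],
    [0, 0, 0],
    [0, 0, 0],
  ],
  hand=[0, 0, 0, 0, 0, 0, 0, 0, 0, 0],
)

```text
time_s: 58.25
position: [0.5087, 0.1033, 0.1141]
tool_rot: [[-0.999, -0.049, -0.0], [-0.049, 0.999, 0.0], [0.0, 0.0, -1.0]]
ft_force: [-0.4, 0.4, -4.0]
grip_width: 0.0252
gripper_force: 60.6
```

Run:
```python
from h import *
s=observe();print(s['grip_width'],s['gripper_force'],s['position'],s['time_s'],s['ft_force'])
i=camera_info('wrist');im=get_image('wrist');cv2.imwrite('pics/w12.png',im);np.save('wi.npy',i,allow_pickle=True)
cv2.imwrite('pics/w12c.png',im[60:420,60:560])
p=(.5277,.1052);go(*p,.0658,2.85)
# expected card outline pixels (z .018) for slots -105,-35
a=np.radians(2.85);ex=np.array([np.cos(a),np.sin(a)]);ey=np.array([-np.sin(a),np.cos(a)]);c=np.array([.5455,.2112])
for yj in(-.105,-.035,.035):
  print(yj,[proj(i,(*(c+(.005+u)*ex+(yj+v)*ey),.018),True).round(0).tolist() for u,v in((-.045,-.022),(-.045,.022),(.045,.022),(.045,-.022))])
```

```text
0.0252255029675054 60.57098150253296 [0.50873875 0.10332518 0.11410326] 58.25 [-0.35577812  0.37301527 -4.02390579]
now off units [-0.48  0.02  1.21] turnz -0.01
after turn off units [-0.48  0.02  1.21] turnz -0.01
-0.105 [[246.0, 210.0], [303.0, 210.0], [300.0, 306.0], [250.0, 306.0]]
-0.035 [[336.0, 210.0], [389.0, 210.0], [376.0, 303.0], [329.0, 306.0]]
0.035 [[418.0, 210.0], [462.0, 209.0], [442.0, 298.0], [402.0, 301.0]]
```

View pics/w12c.png

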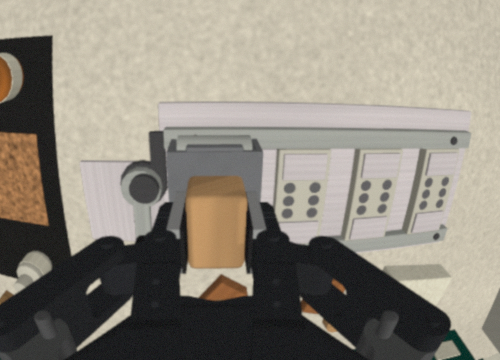

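The crop shows the roller held over the first card. The next card's near edge is at full-image (336..387,210), matching the predicted position, so the card coordinates are good.

Request:
drive_tool(
  offset=[
    [-0.24, 0.02, 0.2],
    [-0.24, 0, 0.3],
    [0, 0, 0.3],
    [0, 0, 0.2],
    [0, 0, 0.12],
    [0, 0, 0.1],
    [0, 0, 0.08],
    [0, 0, 0.1],
    [0, 0, 0],
    [0, 0, 0],
  ],
  turn=[
    [0, 0, 0],
    [0, 0, 0],
    [0, 0, 0],
    [0, 0, 0],
    [0, 0, 0],
    [0, 0, 0],
    [0, 0, 0],
    [0, 0, 0],
    [0, 0, 0],
    [0, 0, 0],
  ],
  hand=[0, 0, 0, 0, 0, 0, 0, 0, 0, 0],
)

```text
time_s: 59.55
position: [0.5287, 0.105, 0.0595]
tool_rot: [[-0.999, -0.049, 0.003], [-0.049, 0.999, -0.0], [-0.003, -0.0, -1.0]]
ft_force: [-2.5, -0.5, 8.8]
grip_width: 0.0251
gripper_force: 62.3
```

Request:
drive_tool(
  offset=[
    [-0.14, 0, 0],
    [-0.14, 0, 0],
    [-0.14, 0, 0],
    [-0.14, 0, 0],
    [-0.14, 0, 0],
    [-0.14, 0, 0],
    [-0.14, 0, 0],
    [-0.14, 0, 0],
    [-0.14, 0, 0],
    [-0.14, 0, 0],
  ],
  turn=[
    [0, 0, 0],
    [0, 0, 0],
    [0, 0, 0],
    [0, 0, 0],
    [0, 0, 0],
    [0, 0, 0],
    [0, 0, 0],
    [0, 0, 0],
    [0, 0, 0],
    [0, 0, 0],
  ],
  hand=[0, 0, 0, 0, 0, 0, 0, 0, 0, 0],
)

```text
time_s: 60.8
position: [0.5851, 0.1078, 0.0598]
tool_rot: [[-0.999, -0.049, 0.004], [-0.049, 0.999, -0.0], [-0.004, -0.0, -1.0]]
ft_force: [-0.6, -1.4, 9.0]
grip_width: 0.0249
gripper_force: 62.1
```

Run:
```python
from h import *
s=observe();print(s['position'],s['time_s'],s['ft_force'],s['wrist_torque'])
```

```text
[0.5850932  0.10775028 0.05978594] 60.8 [-0.56975857 -1.43740358  9.02836719] [0.0359591  0.34863423 0.02056598]
```

Request:
drive_tool(
  offset=[
    [0.14, 0, 0],
    [0.14, 0, 0],
    [0.14, 0, 0],
    [0.14, 0, 0],
    [0.14, 0, 0],
    [0.14, 0, 0],
    [0.14, 0, 0],
    [0.14, 0, 0],
    [0.14, 0, 0],
    [0.15, 0, 0],
  ],
  turn=[
    [0, 0, 0],
    [0, 0, 0],
    [0, 0, 0],
    [0, 0, 0],
    [0, 0, 0],
    [0, 0, 0],
    [0, 0, 0],
    [0, 0, 0],
    [0, 0, 0],
    [0, 0, 0],
  ],
  hand=[0, 0, 0, 0, 0, 0, 0, 0, 0, 0],
)

```text
time_s: 62.05
position: [0.5291, 0.1051, 0.0599]
tool_rot: [[-0.999, -0.049, 0.006], [-0.049, 0.999, 0.0], [-0.006, -0.0, -1.0]]
ft_force: [0.8, 1.3, 8.9]
grip_width: 0.0246
gripper_force: 62.2
```

Request:
drive_tool(
  offset=[
    [0, 0, -0.4],
    [0, 0, -0.5],
    [0, 0.3, 0],
    [0, 0.7, 0],
    [0, 0.75, 0],
    [0, 0, 0],
    [0, 0, 0],
    [0, 0, 0],
    [0, 0, 0],
    [0, 0, 0],
  ],
  turn=[
    [0, 0, 0],
    [0, 0, 0],
    [0, 0, 0],
    [0, 0, 0],
    [0, 0, 0],
    [0, 0, 0],
    [0, 0, 0],
    [0, 0, 0],
    [0, 0, 0],
    [0, 0, 0],
  ],
  hand=[0, 0, 0, 0, 0, 0, 0, 0, 0, 0],
)

```text
time_s: 63.3
position: [0.5241, 0.1746, 0.0941]
tool_rot: [[-0.999, -0.048, 0.0], [-0.048, 0.999, -0.0], [-0.0, -0.0, -1.0]]
ft_force: [0.3, -0.3, -3.8]
grip_width: 0.0252
gripper_force: 62.0
```

Run:
```python
from h import *
s=observe();print(s['position'],s['time_s'],s['ft_force'],s['grip_width'])
a=np.radians(2.85);ex=np.array([np.cos(a),np.sin(a)]);ey=np.array([-np.sin(a),np.cos(a)]);c=np.array([.5455,.2112])
t=c-.023*ex-.035*ey;print(t);go(*t,.058,2.85)
```

```text
[0.52411774 0.1746312  0.09412962] 63.3 [ 0.27181764 -0.27074062 -3.8268881 ] 0.025228469083004735
[0.5242687 0.1750997]
now off units [-0.    0.01  0.9 ] turnz -0.01
after turn off units [-0.    0.01  0.9 ] turnz -0.01
```

Request:
drive_tool(
  offset=[
    [0, 0.01, 0.2],
    [0, 0, 0.2],
    [0, 0, 0.15],
    [0, 0, 0.12],
    [0, 0, 0.1],
    [0, 0, 0.08],
    [0, 0, 0.06],
    [0, 0, 0],
    [0, 0, 0],
    [0, 0, 0],
  ],
  turn=[
    [0, 0, 0],
    [0, 0, 0],
    [0, 0, 0],
    [0, 0, 0],
    [0, 0, 0],
    [0, 0, 0],
    [0, 0, 0],
    [0, 0, 0],
    [0, 0, 0],
    [0, 0, 0],
  ],
  hand=[0, 0, 0, 0, 0, 0, 0, 0, 0, 0],
)

```text
time_s: 64.55
position: [0.5248, 0.1752, 0.0591]
tool_rot: [[-0.999, -0.049, 0.003], [-0.049, 0.999, -0.0], [-0.003, -0.0, -1.0]]
ft_force: [-2.0, -2.0, 10.0]
grip_width: 0.0249
gripper_force: 63.8
```

Request:
drive_tool(
  offset=[
    [-0.14, 0, 0],
    [-0.14, 0, 0],
    [-0.14, 0, 0],
    [-0.14, 0, 0],
    [-0.14, 0, 0],
    [-0.14, 0, 0],
    [-0.14, 0, 0],
    [-0.14, 0, 0],
    [-0.14, 0, 0],
    [-0.14, 0, 0],
  ],
  turn=[
    [0, 0, 0],
    [0, 0, 0],
    [0, 0, 0],
    [0, 0, 0],
    [0, 0, 0],
    [0, 0, 0],
    [0, 0, 0],
    [0, 0, 0],
    [0, 0, 0],
    [0, 0, 0],
  ],
  hand=[0, 0, 0, 0, 0, 0, 0, 0, 0, 0],
)

```text
time_s: 65.8
position: [0.5813, 0.1781, 0.0594]
tool_rot: [[-0.999, -0.049, 0.004], [-0.049, 0.999, 0.0], [-0.004, -0.0, -1.0]]
ft_force: [-1.8, -1.1, 8.8]
grip_width: 0.0253
gripper_force: 63.6
```

Request:
drive_tool(
  offset=[
    [0.14, 0, 0],
    [0.14, 0, 0],
    [0.14, 0, 0],
    [0.14, 0, 0],
    [0.14, 0, 0],
    [0.14, 0, 0],
    [0.14, 0, 0],
    [0.14, 0, 0],
    [0.14, 0, 0],
    [0.14, 0, 0],
  ],
  turn=[
    [0, 0, 0],
    [0, 0, 0],
    [0, 0, 0],
    [0, 0, 0],
    [0, 0, 0],
    [0, 0, 0],
    [0, 0, 0],
    [0, 0, 0],
    [0, 0, 0],
    [0, 0, 0],
  ],
  hand=[0, 0, 0, 0, 0, 0, 0, 0, 0, 0],
)

```text
time_s: 67.05
position: [0.5258, 0.1755, 0.0595]
tool_rot: [[-0.999, -0.049, 0.006], [-0.049, 0.999, 0.001], [-0.006, 0.0, -1.0]]
ft_force: [0.7, -0.1, 9.1]
grip_width: 0.025
gripper_force: 63.7
```

Request:
drive_tool(
  offset=[
    [0, 0, -0.4],
    [0, 0, -0.5],
    [0, 0.3, 0],
    [0, 0.7, 0],
    [0, 0.75, 0],
    [0, 0, 0],
    [0, 0, 0],
    [0, 0, 0],
    [0, 0, 0],
    [0, 0, 0],
  ],
  turn=[
    [0, 0, 0],
    [0, 0, 0],
    [0, 0, 0],
    [0, 0, 0],
    [0, 0, 0],
    [0, 0, 0],
    [0, 0, 0],
    [0, 0, 0],
    [0, 0, 0],
    [0, 0, 0],
  ],
  hand=[0, 0, 0, 0, 0, 0, 0, 0, 0, 0],
)

```text
time_s: 68.3
position: [0.5207, 0.2449, 0.0937]
tool_rot: [[-0.999, -0.048, 0.0], [-0.048, 0.999, -0.0], [-0.0, -0.0, -1.0]]
ft_force: [0.4, -1.1, -3.6]
grip_width: 0.0249
gripper_force: 62.2
```

Run:
```python
from h import *
s=observe();print(s['position'],s['time_s'],s['ft_force'],s['grip_width'])
a=np.radians(2.85);ex=np.array([np.cos(a),np.sin(a)]);ey=np.array([-np.sin(a),np.cos(a)]);c=np.array([.5455,.2112])
t=c-.023*ex+.035*ey;print(t);go(*t,.058,2.85)
```

```text
[0.5207015  0.24493866 0.09374203] 68.3 [ 0.37493367 -1.10740416 -3.58943916] 0.02489150032880724
[0.5207882  0.24501312]
now off units [-0.    0.    0.89] turnz -0.01
after turn off units [-0.    0.    0.89] turnz -0.01
```

Request:
drive_tool(
  offset=[
    [0, 0, 0.2],
    [0, 0, 0.2],
    [0, 0, 0.15],
    [0, 0, 0.12],
    [0, 0, 0.1],
    [0, 0, 0.08],
    [0, 0, 0.05],
    [0, 0, 0],
    [0, 0, 0],
    [0, 0, 0],
  ],
  turn=[
    [0, 0, 0],
    [0, 0, 0],
    [0, 0, 0],
    [0, 0, 0],
    [0, 0, 0],
    [0, 0, 0],
    [0, 0, 0],
    [0, 0, 0],
    [0, 0, 0],
    [0, 0, 0],
  ],
  hand=[0, 0, 0, 0, 0, 0, 0, 0, 0, 0],
)

```text
time_s: 69.55
position: [0.5214, 0.2452, 0.0591]
tool_rot: [[-0.999, -0.049, 0.003], [-0.049, 0.999, 0.0], [-0.003, -0.0, -1.0]]
ft_force: [-1.6, -1.9, 9.1]
grip_width: 0.025
gripper_force: 64.0
```

Request:
drive_tool(
  offset=[
    [-0.14, 0, 0],
    [-0.14, 0, 0],
    [-0.14, 0, 0],
    [-0.14, 0, 0],
    [-0.14, 0, 0],
    [-0.14, 0, 0],
    [-0.14, 0, 0],
    [-0.14, 0, 0],
    [-0.14, 0, 0],
    [-0.14, 0, 0],
  ],
  turn=[
    [0, 0, 0],
    [0, 0, 0],
    [0, 0, 0],
    [0, 0, 0],
    [0, 0, 0],
    [0, 0, 0],
    [0, 0, 0],
    [0, 0, 0],
    [0, 0, 0],
    [0, 0, 0],
  ],
  hand=[0, 0, 0, 0, 0, 0, 0, 0, 0, 0],
)

```text
time_s: 70.8
position: [0.5779, 0.248, 0.0595]
tool_rot: [[-0.999, -0.049, 0.004], [-0.049, 0.999, 0.0], [-0.004, 0.0, -1.0]]
ft_force: [-0.4, -1.8, 8.0]
grip_width: 0.0253
gripper_force: 63.8
```

Request:
drive_tool(
  offset=[
    [0.14, 0, 0],
    [0.14, 0, 0],
    [0.14, 0, 0],
    [0.14, 0, 0],
    [0.14, 0, 0],
    [0.14, 0, 0],
    [0.14, 0, 0],
    [0.14, 0, 0],
    [0.14, 0, 0],
    [0.14, 0, 0],
  ],
  turn=[
    [0, 0, 0],
    [0, 0, 0],
    [0, 0, 0],
    [0, 0, 0],
    [0, 0, 0],
    [0, 0, 0],
    [0, 0, 0],
    [0, 0, 0],
    [0, 0, 0],
    [0, 0, 0],
  ],
  hand=[0, 0, 0, 0, 0, 0, 0, 0, 0, 0],
)

```text
time_s: 72.05
position: [0.5223, 0.2455, 0.0596]
tool_rot: [[-0.999, -0.049, 0.006], [-0.049, 0.999, 0.001], [-0.006, 0.001, -1.0]]
ft_force: [1.0, -1.1, 8.9]
grip_width: 0.0246
gripper_force: 63.8
```

Request:
drive_tool(
  offset=[
    [0, 0, -0.4],
    [0, 0, -0.5],
    [0, 0.3, 0],
    [0, 0.7, 0],
    [0, 0.77, 0],
    [0, 0, 0],
    [0, 0, 0],
    [0, 0, 0],
    [0, 0, 0],
    [0, 0, 0],
  ],
  turn=[
    [0, 0, 0],
    [0, 0, 0],
    [0, 0, 0],
    [0, 0, 0],
    [0, 0, 0],
    [0, 0, 0],
    [0, 0, 0],
    [0, 0, 0],
    [0, 0, 0],
    [0, 0, 0],
  ],
  hand=[0, 0, 0, 0, 0, 0, 0, 0, 0, 0],
)

```text
time_s: 73.3
position: [0.5173, 0.3157, 0.0938]
tool_rot: [[-0.999, -0.048, 0.0], [-0.048, 0.999, -0.0], [-0.0, -0.0, -1.0]]
ft_force: [-0.3, 0.6, -3.2]
grip_width: 0.025
gripper_force: 62.3
```

Run:
```python
from h import *
s=observe();print(s['position'],s['time_s'],s['ft_force'],s['grip_width'])
a=np.radians(2.85);ex=np.array([np.cos(a),np.sin(a)]);ey=np.array([-np.sin(a),np.cos(a)]);c=np.array([.5455,.2112])
t=c-.023*ex+.1057*ey;print(t);go(*t,.058,2.85)
# card 1 seen in w12: compare the predicted edge pixels with the brightness profile along its near strip
i=np.load('wi.npy',allow_pickle=True).item()
print([proj(i,(*(c+(.005+u)*ex+(.105+v)*ey),.018),True).round(0).tolist() for u,v in((-.045,-.022),(-.045,.022),(.045,.022))])
```

```text
[0.5172597  0.31567397 0.09376157] 73.3 [-0.27057088  0.58041487 -3.19902165] 0.025023377180666634
[0.5172729  0.31562567]
now off units [-0.   -0.    0.89] turnz -0.01
after turn off units [-0.   -0.    0.89] turnz -0.01
[[484.0, 209.0], [518.0, 209.0], [497.0, 291.0]]
```

Request:
drive_tool(
  offset=[
    [0, 0, 0.2],
    [0, 0, 0.2],
    [0, 0, 0.15],
    [0, 0, 0.12],
    [0, 0, 0.1],
    [0, 0, 0.08],
    [0, 0, 0.05],
    [0, 0, 0],
    [0, 0, 0],
    [0, 0, 0],
  ],
  turn=[
    [0, 0, 0],
    [0, 0, 0],
    [0, 0, 0],
    [0, 0, 0],
    [0, 0, 0],
    [0, 0, 0],
    [0, 0, 0],
    [0, 0, 0],
    [0, 0, 0],
    [0, 0, 0],
  ],
  hand=[0, 0, 0, 0, 0, 0, 0, 0, 0, 0],
)

```text
time_s: 74.55
position: [0.5179, 0.3159, 0.0593]
tool_rot: [[-0.999, -0.049, 0.003], [-0.049, 0.999, 0.0], [-0.003, 0.0, -1.0]]
ft_force: [-1.7, -3.5, 7.9]
grip_width: 0.025
gripper_force: 64.1
```

Request:
drive_tool(
  offset=[
    [-0.14, 0, 0],
    [-0.14, 0, 0],
    [-0.14, 0, 0],
    [-0.14, 0, 0],
    [-0.14, 0, 0],
    [-0.14, 0, 0],
    [-0.14, 0, 0],
    [-0.14, 0, 0],
    [-0.14, 0, 0],
    [-0.14, 0, 0],
  ],
  turn=[
    [0, 0, 0],
    [0, 0, 0],
    [0, 0, 0],
    [0, 0, 0],
    [0, 0, 0],
    [0, 0, 0],
    [0, 0, 0],
    [0, 0, 0],
    [0, 0, 0],
    [0, 0, 0],
  ],
  hand=[0, 0, 0, 0, 0, 0, 0, 0, 0, 0],
)

```text
time_s: 75.8
position: [0.5744, 0.3187, 0.0596]
tool_rot: [[-0.999, -0.049, 0.004], [-0.049, 0.999, 0.001], [-0.004, 0.001, -1.0]]
ft_force: [-1.2, -2.7, 8.6]
grip_width: 0.0248
gripper_force: 63.9
```

Request:
drive_tool(
  offset=[
    [0.14, 0, 0],
    [0.14, 0, 0],
    [0.14, 0, 0],
    [0.14, 0, 0],
    [0.14, 0, 0],
    [0.14, 0, 0],
    [0.14, 0, 0],
    [0.14, 0, 0],
    [0.14, 0, 0],
    [0.14, 0, 0],
  ],
  turn=[
    [0, 0, 0],
    [0, 0, 0],
    [0, 0, 0],
    [0, 0, 0],
    [0, 0, 0],
    [0, 0, 0],
    [0, 0, 0],
    [0, 0, 0],
    [0, 0, 0],
    [0, 0, 0],
  ],
  hand=[0, 0, 0, 0, 0, 0, 0, 0, 0, 0],
)

```text
time_s: 77.05
position: [0.5188, 0.3163, 0.0597]
tool_rot: [[-0.999, -0.049, 0.006], [-0.049, 0.999, 0.002], [-0.006, 0.001, -1.0]]
ft_force: [2.3, -2.0, 9.5]
grip_width: 0.0248
gripper_force: 63.9
```

Request:
drive_tool(
  offset=[
    [0, 0, -0.4],
    [0, 0, -0.8],
    [0, 0, -0.8],
    [0, 0, -0.5],
    [0, 0, 0],
    [0, 0, 0],
    [0, 0, 0],
    [0, 0, 0],
    [0, 0, 0],
    [0, 0, 0],
  ],
  turn=[
    [0, 0, 0],
    [0, 0, 0],
    [0, 0, 0.3],
    [0, 0, 0.3],
    [0, 0, 0],
    [0, 0, 0],
    [0, 0, 0],
    [0, 0, 0],
    [0, 0, 0],
    [0, 0, 0],
  ],
  hand=[0, 0, 0, 0, 0, 0, 0, 0, 0, 0],
)

```text
time_s: 78.3
position: [0.5171, 0.316, 0.1576]
tool_rot: [[-1.0, 0.014, -0.0], [0.014, 1.0, -0.0], [0.0, -0.0, -1.0]]
ft_force: [0.1, -0.2, -3.3]
grip_width: 0.0248
gripper_force: 62.5
```

Run:
```python
from h import *
s=observe();print(s['position'],s['time_s'],s['ft_force'],s['grip_width'])
im=get_image('top');i=camera_info('top');cv2.imwrite('pics/t2.png',im)
hsv=cv2.cvtColor(im,cv2.COLOR_BGR2HSV)
m=cv2.inRange(hsv,(3,70,60),(25,255,255));k=np.zeros_like(m);k[185:245,278:330]=m[185:245,278:330]
k=cv2.morphologyEx(k,cv2.MORPH_CLOSE,np.ones((5,5)))
for r in rects(im,k,i,.003,False,1000,15000):print('cork',r)
go(.5548,-.0969,.13,-.9)
```

```text
[0.5171117  0.31598885 0.15761426] 78.3 [ 0.06476722 -0.18459661 -3.32352679] 0.024769540995899966
cork (0.5553, -0.0971, 98.1, 78.0, -0.9, [298.0, 214.0])
now off units [ -1.08 -10.31   0.69] turnz 0.02
after turn off units [ -1.1  -10.31   0.69] turnz 0.02
```

Request:
drive_tool(
  offset=[
    [-0.1, -0.6, 0],
    [-0.11, -1, 0],
    [-0.11, -1, 0],
    [-0.11, -1, 0],
    [-0.11, -1, 0],
    [-0.11, -1, 0],
    [-0.11, -1, 0],
    [-0.11, -1, 0],
    [-0.11, -1, 0],
    [-0.11, -1, 0],
  ],
  turn=[
    [0, 0, 0],
    [0, 0, 0],
    [0, 0, 0],
    [0, 0, 0],
    [0, 0, 0],
    [0, 0, 0],
    [0, 0, 0],
    [0, 0, 0],
    [0, 0, 0],
    [0, 0, 0],
  ],
  hand=[0, 0, 0, 0, 0, 0, 0, 0, 0, 0],
)

```text
time_s: 79.6
position: [0.5555, -0.0699, 0.1579]
tool_rot: [[-1.0, 0.014, 0.0], [0.014, 1.0, -0.0], [-0.0, -0.0, -1.0]]
ft_force: [0.9, -0.2, -3.3]
grip_width: 0.0251
gripper_force: 62.3
```

Request:
drive_tool(
  offset=[
    [0, -0.71, 0],
    [0, 0, 0],
    [0, 0, 0.5],
    [0, 0, 0.8],
    [0, 0, 0.6],
    [0, 0, 0.4],
    [0, 0, 0.2],
    [0, 0, 0],
    [0, 0, 0],
    [0, 0, 0],
  ],
  turn=[
    [0, 0, 0],
    [0, 0, 0],
    [0, 0, 0],
    [0, 0, 0],
    [0, 0, 0],
    [0, 0, 0],
    [0, 0, 0],
    [0, 0, 0],
    [0, 0, 0],
    [0, 0, 0],
  ],
  hand=[0, 0, 0, 0, 0, 0, 0, 0, 0, 0],
)

```text
time_s: 80.85
position: [0.5553, -0.097, 0.0584]
tool_rot: [[-1.0, 0.014, 0.001], [0.014, 1.0, -0.0], [-0.001, -0.0, -1.0]]
ft_force: [-1.0, -0.1, -3.0]
grip_width: 0.0251
gripper_force: 62.4
```

Run:
```python
from h import *
s=observe();print(s['position'],s['time_s'],s['ft_force'],s['grip_width'])
go(.555,-.097,.0508,-.9)
```

```text
[ 0.55530445 -0.09700468  0.05837316] 80.85 [-1.00001899 -0.0962149  -2.9578238 ] 0.025130475471411794
now off units [0.01 0.   0.19] turnz 0.02
after turn off units [ 0.01 -0.    0.19] turnz 0.02
```

Request:
drive_tool(
  offset=[
    [0, 0, 0.12],
    [0, 0, 0.06],
    [0, 0, 0.02],
    [0, 0, 0],
    [0, 0, 0],
    [0, 0, 0],
    [0, 0, 0],
    [0, 0, -0.4],
    [0, 0, -0.8],
    [0, 0, -0.9],
  ],
  turn=[
    [0, 0, 0],
    [0, 0, 0],
    [0, 0, 0],
    [0, 0, 0],
    [0, 0, 0],
    [0, 0, 0],
    [0, 0, 0],
    [0, 0, 0],
    [0, 0, 0],
    [0, 0, 0],
  ],
  hand=[0, 0, 0, 0, 0.5, 0.5, 0.5, 0.5, 0.5, 0.5],
)

```text
time_s: 82.1
position: [0.5549, -0.0969, 0.1355]
tool_rot: [[-1.0, 0.014, 0.0], [0.014, 1.0, -0.0], [-0.0, -0.0, -1.0]]
ft_force: [-0.4, -0.4, 0.2]
grip_width: 0.0427
gripper_force: 0.0
```

Request:
drive_tool(
  offset=[
    [0, 0, -0.9],
    [-0.2, 0.5, -0.5],
    [-0.3, 1, 0],
    [-0.3, 1, 0],
    [-0.3, 1, 0],
    [-0.3, 1, 0],
    [0, 1, 0],
    [0, 1, 0],
    [0, 0.5, 0],
    [0, 0, 0],
  ],
  turn=[
    [0, 0, 0],
    [0, 0, 0],
    [0, 0, 0],
    [0, 0, 0],
    [0, 0, 0],
    [0, 0, 0],
    [0, 0, 0],
    [0, 0, 0],
    [0, 0, 0],
    [0, 0, 0],
  ],
  hand=[0.5, 0.5, 0.5, 0.5, 0.5, 0.5, 0.5, 0.5, 0.5, 0.5],
)

```text
time_s: 83.35
position: [0.6148, 0.1828, 0.1902]
tool_rot: [[-1.0, 0.012, 0.0], [0.012, 1.0, -0.0], [-0.0, -0.0, -1.0]]
ft_force: [0.8, -0.3, 0.1]
grip_width: 0.0424
gripper_force: 0.0
```

Request:
drive_tool(
  offset=[
    [0, 0, 0],
    [0, 0, 0],
    [0, 0, 0],
    [0, 0, 0],
    [0, 0, 0],
    [0, 0, 0],
    [0, 0, 0],
    [0, 0, 0],
    [0, 0, 0],
    [0, 0, 0],
  ],
  turn=[
    [0, 0, 0],
    [0, 0, 0],
    [0, 0, 0],
    [0, 0, 0],
    [0, 0, 0],
    [0, 0, 0],
    [0, 0, 0],
    [0, 0, 0],
    [0, 0, 0],
    [0, 0, 0],
  ],
  hand=[0.5, 0.5, 0.5, 0.5, 0.5, 0.5, 0.5, 0.5, 0.5, 0.5],
)

```text
time_s: 84.6
position: [0.6149, 0.1822, 0.1897]
tool_rot: [[-1.0, 0.014, 0.0], [0.014, 1.0, 0.0], [-0.0, 0.0, -1.0]]
ft_force: [-0.1, 0.3, 0.1]
grip_width: 0.0428
gripper_force: 0.0
```

Run:
```python
from h import *
i,im=wcards(save='pics/w13.png')
hsv=cv2.cvtColor(im,cv2.COLOR_BGR2HSV)
g=cv2.inRange(im,(0,0,0),(45,45,45));n,l,st,c=cv2.connectedComponentsWithStats(g)
for k in range(1,n):
    if 40<st[k,4]<3000 and c[k][1]<260:print('dark',st[k],plane(i,*c[k],.04,True).round(4))
print('exp knob locked',proj(i,(.594,.0463,.04),True))
# roller carriage (grey-blue) and block
m=cv2.inRange(hsv,(95,25,60),(125,120,180))
for r in rects(im,m,i,.036,True,600,6000):print('carriage',r)
# strips: tray tone around; print profile along each card's long axis
a=np.radians(2.85);ex=np.array([np.cos(a),np.sin(a)]);ey=np.array([-np.sin(a),np.cos(a)]);cc=np.array([.5455,.2112])
old=cv2.imread('pics/w10.png');
for yj in(-.105,-.035,.035,.105):
    row=[]
    for u in np.arange(-.05,.0501,.004):
        p=proj(i,(*(cc+(.005+u)*ex+yj*ey),.018),True).round().astype(int)
        row.append(int(im[p[1],p[0]].mean()) if 0<=p[0]<560 and 0<=p[1]<420 else -1)
    print(yj,row)
```

```text
t 84.6 tcp [0.6149 0.1822 0.1897] yaw -0.79 w 0.0428
dark [123 165  24  18 260] [0.5958 0.0456]
exp knob locked [134.43378439 172.00777504]
-0.105 [143, 146, 178, 182, 181, 183, 179, 179, 173, 173, 169, 172, 172, 173, 171, 172, 173, 170, 179, 182, 179, 177, 181, 164, 143, 151]
-0.035 [146, 142, 184, 187, 187, 186, 184, 182, 174, 176, 173, 174, 175, 174, 171, 171, 172, 173, 182, 185, 183, 176, 181, 173, 147, 150]
0.035 [145, 146, 182, 188, 184, 186, 180, 181, 172, 172, 174, 175, 171, 173, 173, 172, 170, 172, 181, 184, 182, 178, 177, 167, 148, 147]
0.105 [148, 148, 178, 183, 182, 184, 177, 179, 171, 173, 172, 170, 171, 173, 169, 170, 173, 171, 179, 183, 178, 176, 179, 168, 142, 151]
```

Run:
```python
from h import *
im=get_image('top');i=camera_info('top');o=cv2.imread('pics/top0.png')
for n,g in(('old',o),('new',im)):
    h=cv2.cvtColor(g,cv2.COLOR_BGR2HSV)[185:245,278:325].reshape(-1,3);s=g[185:245,278:325]
    grey=(cv2.absdiff(s[...,0],s[...,2])<40)&(s.max(2)>60)
    ys,xs=np.nonzero(grey);print(n,'grey px',len(xs),'centre',plane(i,xs.mean()+278,ys.mean()+185,.036).round(4))
    print(n,'bystander diff' if n=='new' else '',None if n=='old' else [ (k,int(cv2.absdiff(o[v-9:v+9,u-9:u+9],im[v-9:v+9,u-9:u+9]).mean())) for k,(u,v) in dict(pill=(294,254),eye=(293,175),ink=(371,139),st1=(170,166),st2=(214,165)).items()])
env.close_job()
```

```text
old grey px 402 centre [ 0.5474 -0.0996]
old  None
new grey px 389 centre [ 0.549  -0.0976]
new bystander diff [('pill', 9), ('eye', 7), ('ink', 3), ('st1', 30), ('st2', 8)]
the job is handed in; nothing more can be done
```

I handed the job in at about 85 s of the 210 s: all four cards are clamped with the cam locked and rolled end to end both ways at about 12 N drum load. The roller reads as standing back on its cork pad, but I had no direct reading that the strips are home, and one stamp's patch in the top image changed, probably because the arm covered it.

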